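# Turn bronze wear plates over on a vacuum bed

### The job

The wear plates are finished on the side with the black plugs and must be clamped for work on the other side: first turn the vacuum bed's selector to the one-dot mark (vent) and leave it there while you clear the oilstone off the bed onto the middle of its cork mat, lying flat, then turn every plate over and lay it plug face down on the bed, centred and squared lengthwise over a suction pad of its own. When all are down and let go, turn the selector to the three-dot mark (hold). Do not knock over the spray can, the pen cup or the fastener bin.

Things in the scene. Friction and masses are not known exactly. Their poses are not given: they have to be found in the camera images.
- plate1: bronze wear plate, block 70 x 48 x 14 mm, 0.38 kg; origin at its centre; x along the 70 mm length, y along the 48 mm width, z out of the plug face (eight black 10 mm dots); the other face (-z) has two thin lengthwise grooves. Starts flat on the trolley top (z = 0), plug face up. Stood on its 48 x 14 mm end it stays up, stable to 11 degrees. 2 or 3 plates, all alike; an absent one reads None.
- plate2: bronze wear plate, block 70 x 48 x 14 mm, 0.38 kg; origin at its centre; x along the 70 mm length, y along the 48 mm width, z out of the plug face (eight black 10 mm dots); the other face (-z) has two thin lengthwise grooves. Starts flat on the trolley top (z = 0), plug face up. Stood on its 48 x 14 mm end it stays up, stable to 11 degrees. 2 or 3 plates, all alike; an absent one reads None.
- plate3: bronze wear plate, block 70 x 48 x 14 mm, 0.38 kg; origin at its centre; x along the 70 mm length, y along the 48 mm width, z out of the plug face (eight black 10 mm dots); the other face (-z) has two thin lengthwise grooves. Starts flat on the trolley top (z = 0), plug face up. Stood on its 48 x 14 mm end it stays up, stable to 11 degrees. 2 or 3 plates, all alike; an absent one reads None.
- bed: fixed aluminium block 170 mm (x) by 390 mm (y), flat black rubber top 30 mm above the trolley top; origin at the centre of its underside, z up. Pads along its y at -120, 0, 120 mm. A grey valve box 130 (x) by 110 (y), 50 mm high, centred at x -10, y -265 mm, carries the selector and, at x 37 mm, a gauge 12 mm high on it (look only). Suction is not simulated: plates stay movable.
- pad1 (a point): centre of a suction pad, a pale 46 x 26 mm outline with a steel port at its middle, flush with the black rubber top of the vacuum bed, its long side along the bed's x; the bed's z points up here. Any plate may go on any pad.
- pad2 (a point): centre of a suction pad, a pale 46 x 26 mm outline with a steel port at its middle, flush with the black rubber top of the vacuum bed, its long side along the bed's x; the bed's z points up here. Any plate may go on any pad.
- pad3 (a point): centre of a suction pad, a pale 46 x 26 mm outline with a steel port at its middle, flush with the black rubber top of the vacuum bed, its long side along the bed's x; the bed's z points up here. Any plate may go on any pad.
- selector (a joint): angle of the black selector knob, rad, growing clockwise seen from above, 0 to 1.5; detents at 0 (one dot, vent), 0.75 (two dots) and 1.5 (three dots, hold), into which it springs when let go nearby (under 0.15 N m). Its white line points to the mark: along the bed's -x at 0, nearly along the bed's +y at 1.5. Starts at two or three dots.
- selector_grip (a point): on the selector's vertical axis, at the height to grip, 87 mm above the trolley top. The grip is an upright bar 42 mm long, 14 mm thick, from 62 to 94 mm above the trolley top; at joint angle 0 its length lies along the bed's x, and it turns with the joint.
- oilstone: grey oilstone, a block 45 mm (its x) by 110 mm (its y) by 20 mm high, 0.25 kg, origin at the centre of its underside, z up; starts lying flat somewhere on the bed's rubber top, over the pads
- mat: fixed cork mat on the trolley top, 150 mm (its x) by 100 mm (its y), 4 mm thick, origin at the centre of its underside, z up
- spray_can: red aerosol can standing upright, diameter 66 mm, 200 mm high, origin at the centre of its base, z up; leave it standing
- pen_cup: black open cup with pens, diameter 76 mm, 90 mm high (150 mm with the pens), origin at the centre of its base, z up; leave it standing
- fastener_bin: orange open bin of screws, 140 x 100 x 45 mm, origin at the centre of its base, z up; leave it upright

How it is judged:
On the way, in this order (a step that is already met when the one before it is completed fails the run):
1. the selector stands at the one-dot mark (vent) and is let go (value of joint selector below 0.2 rad and contact force between the fingers and anything else below 0.3 N), for 0.2 s.
2. the oilstone lies on its mat and every plate lies plug face down on a pad of its own, all let go, with the selector still at one dot (value of joint selector below 0.2 rad and horizontal distance between oilstone and mat below 0.03 m and height (world z) of oilstone below 0.008 m and linear speed of each of oilstone, plate1, plate2, plate3 below 0.03 m/s and angle between each of plate1, plate2, plate3's own z axis and vertical above 3 rad and z of each of plate1, plate2, plate3 in the frame of bed below 0.041 m and ((horizontal distance between plate1 and pad1 below 0.012 m and angle between the x axis of plate1 and the x axis of bed, either way round below 0.25 rad) or (horizontal distance between plate1 and pad2 below 0.012 m and angle between the x axis of plate1 and the x axis of bed, either way round below 0.25 rad) or (horizontal distance between plate1 and pad3 below 0.012 m and angle between the x axis of plate1 and the x axis of bed, either way round below 0.25 rad)) and ((horizontal distance between plate2 and pad1 below 0.012 m and angle between the x axis of plate2 and the x axis of bed, either way round below 0.25 rad) or (horizontal distance between plate2 and pad2 below 0.012 m and angle between the x axis of plate2 and the x axis of bed, either way round below 0.25 rad) or (horizontal distance between plate2 and pad3 below 0.012 m and angle between the x axis of plate2 and the x axis of bed, either way round below 0.25 rad)) and ((horizontal distance between plate3 and pad1 below 0.012 m and angle between the x axis of plate3 and the x axis of bed, either way round below 0.25 rad) or (horizontal distance between plate3 and pad2 below 0.012 m and angle between the x axis of plate3 and the x axis of bed, either way round below 0.25 rad) or (horizontal distance between plate3 and pad3 below 0.012 m and angle between the x axis of plate3 and the x axis of bed, either way round below 0.25 rad)) and contact force between the fingers and plate1 below 0.3 N and contact force between the fingers and plate2 below 0.3 N and contact force between the fingers and plate3 below 0.3 N and contact force between the fingers and oilstone below 0.3 N), for 0.2 s.
3. the selector is turned to the three-dot mark (hold) (value of joint selector above 1.3 rad), for 0.2 s.
At the end, for the whole second after the job is handed in: Every plate lies at rest on the bed, plug face down (within 8 degrees), its centre within 12 mm of the centre of a pad of its own, its length within 14 degrees of the bed's x; the oilstone lies flat, its centre within 30 mm of the mat's centre; the selector is within 0.2 rad of three dots (value of joint selector above 1.3 rad and horizontal distance between oilstone and mat below 0.03 m and height (world z) of oilstone below 0.008 m and linear speed of each of oilstone, plate1, plate2, plate3 below 0.03 m/s and angle between each of plate1, plate2, plate3's own z axis and vertical above 3 rad and z of each of plate1, plate2, plate3 in the frame of bed below 0.041 m and ((horizontal distance between plate1 and pad1 below 0.012 m and angle between the x axis of plate1 and the x axis of bed, either way round below 0.25 rad) or (horizontal distance between plate1 and pad2 below 0.012 m and angle between the x axis of plate1 and the x axis of bed, either way round below 0.25 rad) or (horizontal distance between plate1 and pad3 below 0.012 m and angle between the x axis of plate1 and the x axis of bed, either way round below 0.25 rad)) and ((horizontal distance between plate2 and pad1 below 0.012 m and angle between the x axis of plate2 and the x axis of bed, either way round below 0.25 rad) or (horizontal distance between plate2 and pad2 below 0.012 m and angle between the x axis of plate2 and the x axis of bed, either way round below 0.25 rad) or (horizontal distance between plate2 and pad3 below 0.012 m and angle between the x axis of plate2 and the x axis of bed, either way round below 0.25 rad)) and ((horizontal distance between plate3 and pad1 below 0.012 m and angle between the x axis of plate3 and the x axis of bed, either way round below 0.25 rad) or (horizontal distance between plate3 and pad2 below 0.012 m and angle between the x axis of plate3 and the x axis of bed, either way round below 0.25 rad) or (horizontal distance between plate3 and pad3 below 0.012 m and angle between the x axis of plate3 and the x axis of bed, either way round below 0.25 rad))); the robot touches nothing.
It fails at once if the spray can is knocked over (angle between spray_can's own z axis and vertical above 0.6 rad).
It fails at once if the pen cup is knocked over (angle between pen_cup's own z axis and vertical above 0.6 rad).
It fails at once if the fastener bin is knocked over (angle between fastener_bin's own z axis and vertical above 0.6 rad).
Of plate1, plate2, plate3 only 2 to 3 are there at a start; the rules pass over those that are not, and their reading is None.
At some moment in a run one of plate1, plate2, plate3 may be knocked a few centimetres aside while the robot is not near it.
Once in a run the grip may slacken for a moment while it holds something.
It also fails if it takes over 208 s, if anything falls off the work surface, if the arm or the gripper's body presses on something with over 40 N, if the wrist force passes 120 N, or if a joint passes its speed limit or range.

### The arm

A 6-joint arm with a two-finger parallel gripper is mounted at the origin on the work surface. World frame = base frame: x ahead of the robot, y to its left, z up, the work surface at z = 0. Lengths are in m, angles in rad, forces in N, time in s.
With the tool pointing down it reaches from about 0.375 to 0.975 m from the base axis. Payload 3.8 kg.
Tool frame: the origin (TCP) lies between the finger pads; the fingertips stand 8 mm ahead of it and the grasp point (between the pads) lies 11 mm behind it (tcp_to_tips is the distance from the TCP to the fingertips, in m); z points along the fingers, y is the line along which they close (so a half turn about z gives the same grasp; the last joint's range is limited). The gripper opens to 85 mm and grips with 20 to 120 N. Pads are 22 mm wide; open, the fingers measure 114 mm over their backs; the gripper's body (76 mm by 85 mm) begins 54 mm behind the grasp point. The pads swing forward as they close: fully open they stand 13 mm farther back than shut.
Start: joints at [-1.286, 0.264, 1.604, -0, 1.274, -0.037], TCP at [0.213, -0.64, 0.239] pointing down, gripper open.
Joint ranges: [-2.63, 2.63], [-0.94, 2.18], [0.31, 2.57], [-1.31, 4.45], [0, 2.66], [-2.55, 2.55]. Speed limits (rad/s): [2.57, 2.57, 3.14, 3.14, 3.14, 3.14].

### API

Orientations are given as a rotation vector (axis times angle).
In Python, from workcell import * gives the robot as it stands.
- The arm moves only by the tool move_arm, never from a script. Its argument "series" is one flat list of numbers, 7 for each row, row after row: the finger opening in cm, from 0 to 8.54, then the shift along the tool's x, y, z in cm, then the turn, a rotation vector about the tool's x, y, z in degrees. A call has 1 to 5 rows; each row shifts and turns the commanded pose from where the row before left it, along the tool's axes as they then stand; what a row does not reach is not made up. A row lasts 1/8 s, in which the tool goes at most 62.5 mm and 10.7 degrees, less where a joint would pass 70% of its speed; a pose out of reach is approached as far as the arm can. A call is refused whole if a number of a shift passes 6.25 or a number of a turn 10.7, either way. A call with a gripper value outside its range is refused whole. The fingers move at their own pace and stop on an object; "grip_force" is the grip in N (left out, the last holds). Time passes only in rows, so rows that do not move let the fingers close. It gives the time, the measured TCP pose, the force, the opening and the grip force at its end, in the units of the state.
- read_state(): the state, without advancing time (a new reading comes with each control period).
- read_camera(name): name is "side" or "top" or "wrist"; returns the picture (420x560x3 uint8, red, green, blue); there is no depth.
- calibration(name): a dict with "camera_matrix" (3x3 intrinsics, pixels), "rvec" (rotation vector, rad) and "tvec" (3), from world to camera coordinates, as OpenCV has them. Camera axes: x right, y down, z forward; pixel columns grow to the right and rows downward; lengths in m; the calibration is good to about 2 mm. A picture is of the moment at which its call begins: read the wrist's pose just before it. calibration takes no time and is no camera call; for the wrist camera it gives the pose at the moment of the call.
- finish_job(): hands the job in; it is judged then, once.
The state is a dict: "time": time; "q": joint angles; "joint_vel": joint speeds; "joint_torque": joint torques, N m; "tool_pos": TCP position; "tcp_rot": TCP orientation; "wrist_force": force on the tool from outside, world axes, zero at the start; "torque": the same for the moment, N m; "width": opening from 0.0 (shut) to 1.0 (fully open); "grip_force": force on a finger pad.
Only numpy, scipy, OpenCV 4.12 (cv2) and the standard library are available. Lean on these libraries where they do the work, as an engineer would, in place of code of your own. Each camera call takes 0.05 s, during which the arm holds its last target. There are 200 camera calls.

## Working session

There is one attempt and no reset: what is moved stays moved. The work goes in short steps, Python scripts to look and compute and a tool call to move; the robot and the scene stay as the last step left them, time stands still between calls to the robot, and variables do not carry over. Pictures are saved under pics/ and viewed, at most 14 in all, crops included, and the job is handed in when it is done.

Besides the shell and the picture viewer there is one more tool, called after "Request:" in YAML: its name, and indented under it one key for each argument. move_arm: Moves the arm, as the interface text tells. Its arguments: {"type":"object","properties":{"series":{"type":"array"},"grip_force":{"type":"number"}},"required":["series"]}

```bash
mkdir -p pics; ls; cat > h.py <<'E'
from workcell import *
import numpy as np, cv2
from scipy.spatial.transform import Rotation as R
def cal(n):
    c=calibration(n); M=R.from_rotvec(np.ravel(c["rvec"])).as_matrix()
    return np.array(c["camera_matrix"]),M,np.ravel(c["tvec"])
def ray(n,uv,z,C=None):
    K,M,t=C or cal(n); o=-M.T@t
    d=(M.T@np.linalg.inv(K)@np.c_[np.atleast_2d(uv).astype(float),np.ones(len(np.atleast_2d(uv)))].T).T
    return o+d*((z-o[2])/d[:,2])[:,None]
def proj(n,P,C=None):
    K,M,t=C or cal(n); p=(K@(M@np.atleast_2d(P).T+t[:,None])).T
    return p[:,:2]/p[:,2:]
def shot(n,name):
    C=cal(n); im=read_camera(n); cv2.imwrite(f"pics/{name}.png",im[:,:,::-1]); np.savez(f"pics/{name}.npz",K=C[0],M=C[1],t=C[2]); return im,C
def load(name):
    z=np.load(f"pics/{name}.npz"); return cv2.imread(f"pics/{name}.png")[:,:,::-1],(z['K'],z['M'],z['t'])
def st():
    s=read_state(); Rm=R.from_rotvec(s["tcp_rot"]).as_matrix()
    print("t",round(s["time"],2),"tcp",np.round(s["tool_pos"],4),"x",np.round(Rm[:,0],3),"y",np.round(Rm[:,1],3),"z",np.round(Rm[:,2],3),"q",np.round(s["q"],2),"w",round(s["width"],3),"F",np.round(s["wrist_force"],1),round(s["grip_force"],1))
    return s,Rm
E
python3 - <<'E'
from h import *
st()
for n in("top","side"):
    im,C=shot(n,n+"0"); print(n,-C[1].T@C[2],C[1][2],C[0][0,0])
E
```

```text
pics
t 0.0 tcp [ 0.2133 -0.6397  0.238 ] x [0.949 0.316 0.   ] y [ 0.316 -0.949 -0.002] z [-0.001  0.002 -1.   ] q [-1.29  0.26  1.61 -0.    1.27 -0.04] w 0.995 F [-0.3 -0.7  0.5] 0.0
top [ 0.29568481 -0.07353694  1.70635909] [ 1.57816704e-01 -8.83895231e-04 -9.87468028e-01] 488.0117053568707
side [0.01592318 0.63831187 0.68723509] [ 0.50079821 -0.66689925 -0.55176675] 408.61987390781945
```

```bash
python3 -c "
import cv2
a=cv2.imread('pics/top0.png');cv2.imwrite('pics/top0b.png',cv2.resize(a,(800,600)))"
```

```text
(no output)
```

View pics/top0b.png

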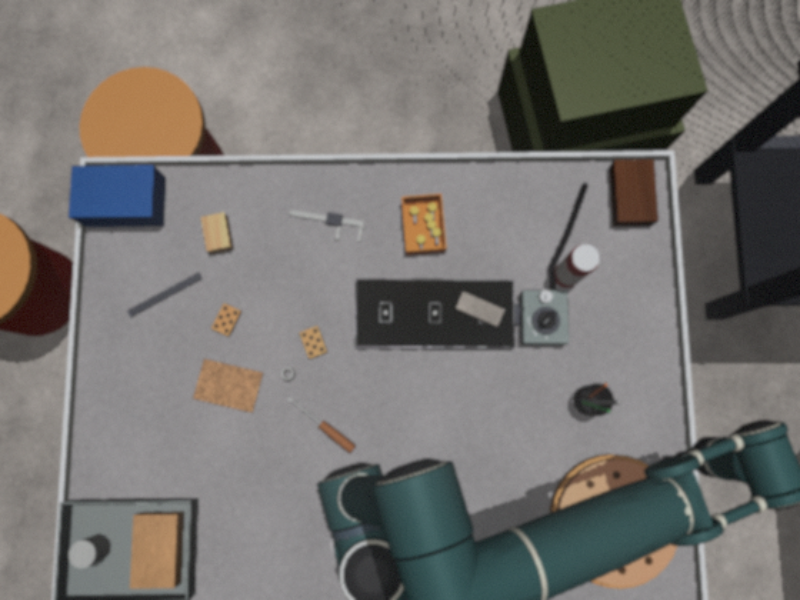

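View pics/side0.png

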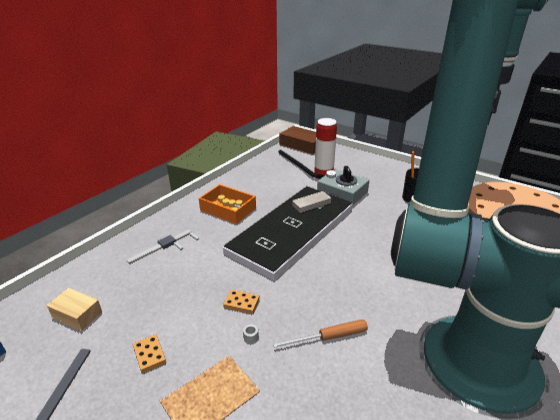

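Top view (800x600 scale): two plates at about (226,320) and (314,342), with the bed around (435,314). The stone is at (480,308), the valve box at (545,318) and the mat at (228,386). The can (578,265), cup (595,400) and bin (423,224) stand clear. Next I'll measure them.

```bash
cat > meas.py <<'E'
from h import *
def roi(im,u0,v0,u1,v1):
    m=np.zeros(im.shape[:2],bool); m[v0:v1,u0:u1]=1; return m
def blobs(m,amin=60,amax=1e9):
    m=cv2.morphologyEx(m.astype(np.uint8),cv2.MORPH_CLOSE,np.ones((3,3)))
    cs,_=cv2.findContours(m,cv2.RETR_EXTERNAL,cv2.CHAIN_APPROX_NONE)
    return [c for c in cs if amin<cv2.contourArea(c)<amax]
def rect(c,n,C,z):
    P=ray(n,c[:,0,:],z,C)[:,:2]
    (cx,cy),(w,h),a=cv2.minAreaRect((P*1000).astype(np.float32))
    if w<h: w,h,a=h,w,a+90
    a=(a+90)%180-90   # direction of long side, world deg
    return np.round([cx,cy,w,h,a],1)
def orange(im,C,n="top"):
    hsv=cv2.cvtColor(im,cv2.COLOR_RGB2HSV); H,S,V=[hsv[...,i].astype(int) for i in range(3)]
    return (H>5)&(H<25)&(S>110)&(V>70)
E
python3 - <<'E'
from meas import *
im,C=load("top0"); hsv=cv2.cvtColor(im,cv2.COLOR_RGB2HSV)
for p in [(150,222),(223,240),(160,270),(300,230),(337,214),(280,220),(382,212),(370,220)]: print(p,hsv[p[1],p[0]],im[p[1],p[0]])
print("orange:")
for c in blobs(orange(im,C)): print(rect(c,"top",C,0.014), cv2.contourArea(c))
V=hsv[...,2].astype(int)
m=(V<60)&roi(im,235,180,375,260)
for c in blobs(m,1000): print("bed",rect(c,"top",C,0.03), cv2.boundingRect(c))
m=(V>90)&roi(im,318,200,356,230)
for c in blobs(m,100): print("stone",rect(c,"top",C,0.05))
a=cv2.resize(im[180:280,355:440],None,fx=6,fy=6,interpolation=cv2.INTER_CUBIC); cv2.imwrite("pics/val.png",a[:,:,::-1])
E
```

```text
(150, 222) [ 13  32 145] [145 135 127]
(223, 240) [ 17 111 183] [183 148 103]
(160, 270) [ 15 105 180] [180 142 106]
(300, 230) [165  11  45] [45 43 44]
(337, 214) [ 23  22 142] [142 139 130]
(280, 220) [165  13  39] [39 37 38]
(382, 212) [ 90   7 139] [135 139 139]
(370, 220) [ 87  18 140] [130 140 139]
orange:
[ -3.8 520.6 156.3 101.5  -0.7] 1373.5
[ 154.2 -507.1  242.3   70.1  -66.7] 174.0
[250.1 100.9  90.1  16.2  51.5] 100.0
[476.6 160.2  60.4  35.9  23.6] 75.5
[534.4 372.9  62.3  39.9 -25.2] 169.5
[676.1 899.9 261.8  74.4   4.6] 1107.0
[ 770.9 -113.7  145.6   99.9    4.2] 1030.5
[ 8.523e+02 -6.491e+02  1.578e+02  9.620e+01 -4.000e-01] 1055.5
[1080.   603.7  315.9  237.7   89.3] 4287.0
bed [ 542.6 -136.8  376.4  158.3   88.6] (250, 196, 109, 47)
stone [ 549.  -246.   112.1   47.2   65.2]
```

View pics/val.png

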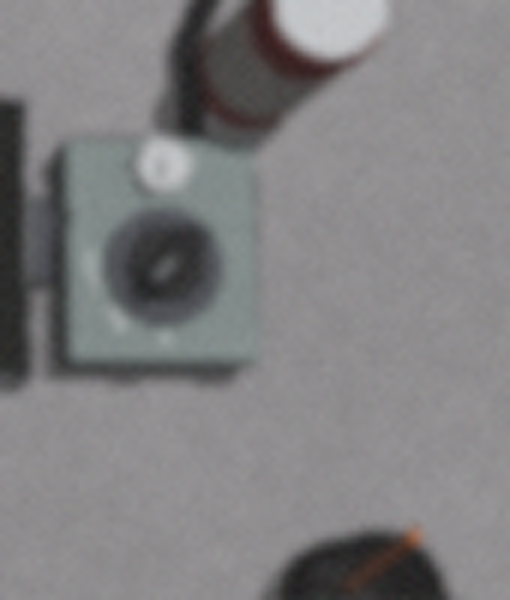

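The selector line points at about crop (120,320), so it starts at two dots; the knob is at pixel (382,224). I'll write a row planner and refine the positions.

```bash
cat >> h.py <<'E'
def rot(yaw,tilt=0,tdir=None):
    """tool orientation: closing axis y at world yaw (deg), pointing down, then turned by tilt (deg) about tool y"""
    a=np.radians(yaw); y=np.array([np.cos(a),np.sin(a),0]); z=np.array([0,0,-1.]); x=np.cross(y,z)
    return R.from_matrix(np.c_[x,y,z])*R.from_rotvec([0,np.radians(tilt),0])
def plan(p,Rt,op,start=None,n=None,quiet=False):
    """rows to TCP p (m), rotation Rt"""
    if start is None:
        s=read_state(); start=(np.array(s["tool_pos"]),R.from_rotvec(s["tcp_rot"]))
    p0,R0=start; p=np.array(p); w=(R0.inv()*Rt).as_rotvec()
    N=n or max(1,int(np.ceil(max(np.linalg.norm(p-p0)/.06,np.degrees(np.linalg.norm(w))/10.4))))
    cp,cR=p0,R0; rows=[]
    for i in range(1,N+1):
        tp=p0+(p-p0)*i/N; tR=R0*R.from_rotvec(w*i/N)
        d=np.round(cR.inv().apply(tp-cp)*100,2); r=np.round((cR.inv()*tR).as_rotvec(degrees=True),1)
        rows.append([op,*d,*r]); cp=cp+cR.apply(d/100); cR=cR*R.from_rotvec(r,degrees=True)
    if not quiet:
        for r in rows: print(", ".join(f"{v:g}" for v in r))
    return cp,cR
E
python3 - <<'E'
from h import *
_,C=load("top0")
print("knob",ray("top",[(382.2,224.2)],.094,C),"can",ray("top",[(409,180)],.2,C),"cup",ray("top",[(415,280)],.09,C))
plan([.47,-.36,.28],rot(-133),8.5)
E
```

```text
knob [[ 0.51193193 -0.39566175  0.094     ]] can [[ 0.63755976 -0.4651562   0.2       ]] cup [[ 0.32653685 -0.49616296  0.09      ]]
8.5, 4.74, -2.63, -0.59, -0, 0, 8.8
8.5, 4.29, -3.33, -0.6, -0, 0, 8.8
8.5, 3.72, -3.94, -0.59, -0, 0, 8.7
8.5, 3.09, -4.46, -0.59, -0.1, 0, 8.8
8.5, 2.36, -4.88, -0.6, 0, 0, 8.8
8.5, 1.6, -5.19, -0.6, 0, 0, 8.8
8.5, 0.78, -5.36, -0.6, 0, 0.1, 8.7
```

Request:
move_arm:
  series: [8.5, 4.7, -2.6, -0.6, 0, 0, 8.8, 8.5, 4.3, -3.3, -0.6, 0, 0, 8.8, 8.5, 3.7, -3.9, -0.6, 0, 0, 8.8, 8.5, 3.1, -4.5, -0.6, 0, 0, 8.8, 8.5, 2.4, -4.9, -0.6, 0, 0, 8.8]

```text
time: 0.72
tool_pos: [0.3979, -0.4397, 0.269]
tcp_rot: [-3.061, 0.703, 0.001]
wrist_force: [0.8, -0.1, 0.0]
width: 0.996
grip_force: 0.0
```

Request:
move_arm:
  series: [8.5, 1.6, -5.2, -0.6, 0, 0, 8.8, 8.5, 0.8, -5.4, -0.6, 0, 0, 8.6, 8.5, 0, 0, 0, 0, 0, 0, 8.5, 0, 0, 0, 0, 0, 0]

```text
time: 1.23
tool_pos: [0.4709, -0.3611, 0.2808]
tcp_rot: [2.924, -1.147, -0.002]
wrist_force: [0.2, -0.2, -0.0]
width: 1.001
grip_force: 0.0
```

```bash
python3 - <<'E'
from h import *
st()
im,C=shot("wrist","w1"); print(-C[1].T@C[2],C[1][2],C[0][0,0])
im,C=shot("top","top1")
E
```

```text
t 1.23 tcp [ 0.4709 -0.3611  0.2808] x [ 0.733 -0.68  -0.001] y [-0.68  -0.733  0.001] z [-0.001  0.    -1.   ] q [-0.7   0.09  1.73 -0.    1.32  1.62] w 1.001 F [ 0.2 -0.2 -0. ] 0.0
[ 0.52978794 -0.41633428  0.41526392] [-0.23137563  0.21342383 -0.94916573] 324.4789758417202
```

View pics/w1.png

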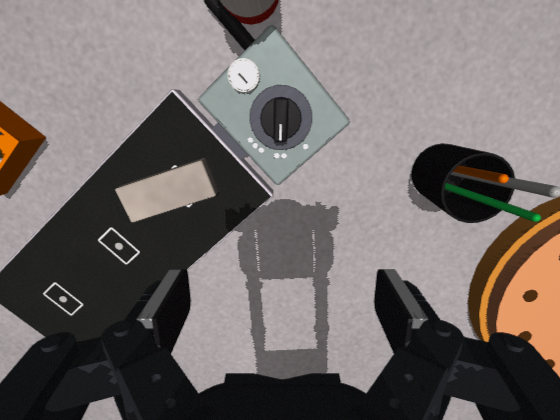

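View pics/top1.png

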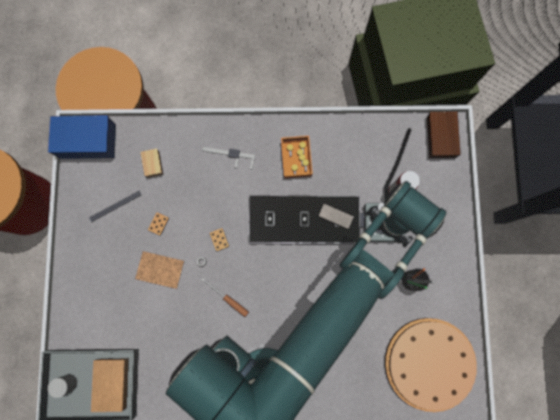

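The wrist picture shows the knob disc at (281,118), its line on the two dots at (280,155), pads at (119,246) and (63,299), and the stone near (166,190). The top picture shows only two plates on the table.

```bash
python3 - <<'E'
from meas import *
im,C=load("w1"); hsv=cv2.cvtColor(im,cv2.COLOR_RGB2HSV); V=hsv[...,2].astype(int)
print("bar ends top",ray("wrist",[(280.5,97),(281,139)],.094,C)[:,:2])
m=(V<75)&roi(im,248,84,314,152)
for c in blobs(m,300):
    (u,v),r=cv2.minEnclosingCircle(c); print("disc",u,v,r,cv2.boundingRect(c),ray("wrist",[(u,v)],.062,C))
m=(V>150)&roi(im,90,220,150,270)
for c in blobs(m,100): print("pad",rect(c,"wrist",C,.03))
m=(V>150)&roi(im,35,275,90,322)
for c in blobs(m,100): print("pad",rect(c,"wrist",C,.03))
m=(V>90)&roi(im,105,150,222,225)
for c in blobs(m,800): print("stone",rect(c,"wrist",C,.05))
im,C=load("top1")
for n,z,r in (("padT2",.03,(295,210,315,228)),("padT1",.03,(260,208,282,230))):
    m=(im.max(2)>80)&roi(im,*r)
    for c in blobs(m,20): print(n,rect(c,"top",C,z))
hsv=cv2.cvtColor(im,cv2.COLOR_RGB2HSV)
for r,z in (((146,208,172,240),.014),((208,225,234,255),.014),((130,245,190,295),.004)):
    m=(hsv[...,1]>55)&roi(im,*r)
    for c in blobs(m,60): print("plate/mat",rect(c,"top",C,z))
E
```

```text
bar ends top [[ 0.53241312 -0.41739776]
 [ 0.50372009 -0.39134512]]
disc 280.69903564453125 120.91252136230469 24.369951248168945 (260, 97, 42, 49) [[ 0.51507762 -0.40140414  0.062     ]]
pad [ 542.2 -138.3   48.1   28.3   -1.2]
pad [544.4 -18.3  47.9  28.2  -1.2]
stone [ 548.  -247.7  109.5   51.6   65.2]
padT2 [ 554.3 -136.3   31.7   24.4   -0.9]
padT1 [ 5.469e+02 -1.800e+01  4.930e+01  3.130e+01 -4.000e-01]
plate/mat [534.7 372.8  71.6  49.5 -25.2]
plate/mat [477.  159.6  72.1  49.   20.2]
plate/mat [374.7 366.6 149.9  99.1  76.2]
```

```bash
python3 - <<'E'
from h import *
plan([.517,-.403,.12],rot(-134.2),5)
E
```

```text
5, 2.08, -0.06, 5.35, 0, 0, 0.4
5, 2.08, -0.08, 5.36, 0, 0, 0.4
5, 2.08, -0.1, 5.35, 0, 0.1, 0.4
```

Request:
move_arm:
  series: [5, 2.1, -0.1, 5.4, 0, 0, 0.4, 5, 2.1, -0.1, 5.4, 0, 0, 0.4, 5, 2.1, -0.1, 5.3, 0, 0, 0.4, 5, 0, 0, 2.2, 0, 0, 0, 5, 0, 0, 2.2, 0, 0, 0]
  grip_force: 30

```text
time: 1.95
tool_pos: [0.5182, -0.4031, 0.0756]
tcp_rot: [-2.91, 1.183, 0.0]
wrist_force: [-0.7, -0.3, 0.9]
width: 0.584
grip_force: 0.0
```

Request:
move_arm:
  series: [5, 0, 0, 0, 0, 0, 0, 0, 0, 0, 0, 0, 0, 0, 0, 0, 0, 0, 0, 0, 0, 0, 0, 0, 0, 0, 0, 0, 0, 0, 0, 0, 0, 0, 0]

```text
time: 2.58
tool_pos: [0.5194, -0.404, 0.079]
tcp_rot: [2.909, -1.179, 0.005]
wrist_force: [-4.4, -3.2, 5.7]
width: 0.156
grip_force: 33.5
```

```bash
python3 -c "
from h import *
st()"
```

```text
t 2.58 tcp [ 0.5194 -0.404   0.079 ] x [ 0.718 -0.696  0.004] y [-0.696 -0.718  0.001] z [ 0.002 -0.004 -1.   ] q [-0.7   0.37  1.78 -0.    0.99  1.64] w 0.156 F [-4.4 -3.2  5.7] 33.5
```

Request:
move_arm:
  series: [0, 0, 0, 0, 0, 0, -8.5, 0, 0, 0, 0, 0, 0, -8.5, 0, 0, 0, 0, 0, 0, -8.5, 0, 0, 0, 0, 0, 0, -8.5, 0, 0, 0, 0, 0, 0, -8.5]

```text
time: 3.2
tool_pos: [0.52, -0.4024, 0.0789]
tcp_rot: [3.141, -0.038, 0.004]
wrist_force: [-2.7, 2.5, 7.7]
width: 0.157
grip_force: 33.7
```

Request:
move_arm:
  series: [0, 0, 0, 0, 0, 0, 0, 4, 0, 0, 0, 0, 0, 0, 4, 0, 0, 0, 0, 0, 0, 4, 0, 0, -3, 0, 0, 0, 4, 0, 0, -5, 0, 0, 0]

```text
time: 3.82
tool_pos: [0.5173, -0.4006, 0.1538]
tcp_rot: [-3.137, 0.046, 0.008]
wrist_force: [-0.4, -0.2, -0.2]
width: 0.468
grip_force: 0.0
```

```bash
python3 - <<'E'
from h import *
st()
plan([.48,-.30,.30],rot(-114.8),8.5)
E
```

```text
t 3.83 tcp [ 0.5173 -0.4006  0.1538] x [ 1.    -0.029 -0.005] y [-0.029 -1.    -0.004] z [-0.005  0.004 -1.   ] q [-0.7   0.29  1.73  0.    1.13  0.9 ] w 0.468 F [-0.4 -0.2 -0.2] 0.0
8.5, -1.02, -2.5, -3.64, -0, 0.1, 5.8
8.5, -1.27, -2.39, -3.64, -0.1, 0.1, 5.8
8.5, -1.49, -2.24, -3.65, -0, 0, 5.8
8.5, -1.71, -2.08, -3.65, -0.1, 0.1, 5.7
```

```bash
python3 - <<'E'
from h import *
im,C=shot("wrist","w2"); 
u,v=proj("wrist",[[.517,-.403,.094]],C)[0]; print(u,v)
u,v=int(max(u,70)),int(max(v,70)); cv2.imwrite("pics/w2c.png",cv2.resize(im[v-70:v+70,u-70:u+70],None,fx=3,fy=3)[:,:,::-1])
s=plan([.548,-.247,.16],rot(-25),8.5)
E
```

```text
285.3258339759846 231.03453588525176
8.5, 0.31, -2.26, 0.05, 0.1, -0, -9.5
8.5, 0.68, -2.17, 0.05, 0, -0.1, -9.5
8.5, 1.03, -2.03, 0.06, 0.1, 0, -9.6
8.5, 1.35, -1.83, 0.05, 0.1, 0, -9.5
8.5, 1.64, -1.58, 0.06, 0, -0, -9.5
8.5, 1.87, -1.29, 0.06, 0.1, -0, -9.5
8.5, 2.07, -0.97, 0.06, 0.1, -0.1, -9.6
```

View pics/w2c.png

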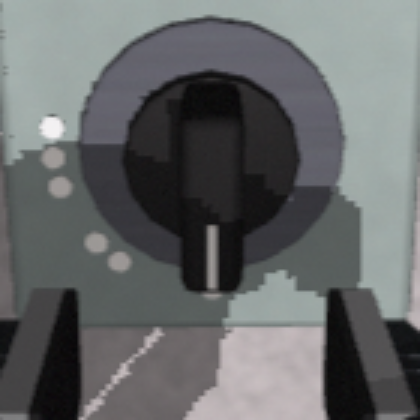

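The selector line now points at the one-dot mark. Next is the stone.

Request:
move_arm:
  series: [8.5, 0.3, -2.3, 0, 0.1, 0, -9.6, 8.5, 0.7, -2.2, 0, 0.1, 0, -9.6, 8.5, 1.0, -2.0, 0, 0.1, 0, -9.6, 8.5, 1.3, -1.8, 0, 0, 0, -9.6, 8.5, 1.7, -1.6, 0.1, 0, 0, -9.5]

```text
time: 4.5
tool_pos: [0.5377, -0.2888, 0.1554]
tcp_rot: [-2.881, -1.239, -0.002]
wrist_force: [-0.0, -0.3, -0.4]
width: 0.998
grip_force: 0.0
```

Request:
move_arm:
  series: [8.5, 1.9, -1.3, 0.1, 0, 0, -9.5, 8.5, 2.1, -1.0, 0, 0, 0, -9.6, 8.5, 0, 0, 0, 0, 0, 0]

```text
time: 4.88
tool_pos: [0.5449, -0.2424, 0.1545]
tcp_rot: [-2.639, -1.694, -0.003]
wrist_force: [0.5, -1.1, -0.2]
width: 0.994
grip_force: 0.0
```

```bash
python3 - <<'E'
from h import *
st(); s=plan([.548,-.247,.043],rot(-25),8.5)
E
```

```text
t 4.88 tcp [ 0.5449 -0.2424  0.1545] x [0.416 0.909 0.004] y [ 0.909 -0.416 -0.004] z [-0.001  0.006 -1.   ] q [-0.46  0.19  1.86  0.    1.1  -0.04] w 0.994 F [ 0.5 -1.1 -0.2] 0.0
8.5, -0.17, 0.25, 5.57, -0.1, -0.1, 0.2
8.5, -0.16, 0.25, 5.58, -0.1, -0.2, 0.2
```

Request:
move_arm:
  series: [8.5, -0.2, 0.2, 5.6, -0.1, -0.1, 0.2, 8.5, -0.2, 0.3, 5.6, -0.1, -0.1, 0.2, 0, 0, 0, 0, 0, 0, 0, 0, 0, 0, 0, 0, 0, 0, 0, 0, 0, 0, 0, 0, 0]
  grip_force: 60

```text
time: 5.5
tool_pos: [0.5499, -0.2506, 0.0461]
tcp_rot: [2.647, 1.683, 0.005]
wrist_force: [0.5, -0.5, -2.2]
width: 0.508
grip_force: 62.8
```

Request:
move_arm:
  series: [0, 0, 0, 0, 0, 0, 0, 0, 0, 0, -4, 0, 0, 0, 0, 0, 0, -5, 0, 0, 0, 0, 0, 0, 0, 0, 0, 0]

```text
time: 6.0
tool_pos: [0.5516, -0.2512, 0.1394]
tcp_rot: [2.642, 1.681, 0.011]
wrist_force: [0.9, -0.3, -2.1]
width: 0.505
grip_force: 63.0
```

```bash
python3 - <<'E'
from h import *
st(); s=plan([.375,.367,.12],rot(-14),0)
E
```

```text
t 6.0 tcp [ 0.5516 -0.2512  0.1394] x [0.424 0.906 0.   ] y [ 0.906 -0.424  0.012] z [ 0.011 -0.005 -1.   ] q [-0.47  0.21  1.86  0.    1.06 -0.03] w 0.505 F [ 0.9 -0.3 -2.1] 63.0
0, 4.41, -3.84, 0.13, 0.1, 0, -1
0, 4.48, -3.76, 0.14, 0, 0, -1
0, 4.54, -3.68, 0.13, 0.1, 0, -1
0, 4.6, -3.6, 0.14, 0.1, 0, -1
0, 4.67, -3.52, 0.15, 0, 0, -1
0, 4.73, -3.43, 0.15, 0.1, 0, -1
0, 4.79, -3.36, 0.16, 0.1, 0, -1
0, 4.84, -3.27, 0.16, 0, 0, -1
0, 4.9, -3.18, 0.16, 0.1, 0, -1.1
0, 4.97, -3.09, 0.16, 0, 0, -1
0, 5.01, -3.01, 0.17, 0.1, 0.1, -1
```

Request:
move_arm:
  series: [0, 4.4, -3.8, 0.1, 0, 0, -1, 0, 4.5, -3.8, 0.1, 0, 0, -1, 0, 4.5, -3.7, 0.1, 0, 0, -1, 0, 4.6, -3.6, 0.1, 0, 0, -1, 0, 4.7, -3.5, 0.1, 0, 0, -1]

```text
time: 6.62
tool_pos: [0.4655, 0.0334, 0.127]
tcp_rot: [-2.574, -1.8, -0.0]
wrist_force: [1.5, 0.7, -2.6]
width: 0.513
grip_force: 40.0
```

Request:
move_arm:
  series: [0, 4.7, -3.4, 0.1, 0, 0, -1, 0, 4.8, -3.4, 0.1, 0, 0, -1, 0, 4.8, -3.3, 0.2, 0, 0, -1, 0, 4.9, -3.2, 0.2, 0, 0, -1, 0, 5.0, -3.1, 0.2, 0, 0, -1]

```text
time: 7.25
tool_pos: [0.3847, 0.3141, 0.1192]
tcp_rot: [2.493, 1.912, 0.0]
wrist_force: [0.6, 0.5, -2.2]
width: 0.504
grip_force: 66.9
```

Request:
move_arm:
  series: [0, 5, -3, 0.2, 0, 0, -1, 0, 0, 0, 0, 0, 0, 0, 0, 0, 0, 0, 0, 0, 0]

```text
time: 7.62
tool_pos: [0.3693, 0.3682, 0.117]
tcp_rot: [2.475, 1.934, -0.002]
wrist_force: [-0.6, -1.2, -2.3]
width: 0.506
grip_force: 66.9
```

```bash
python3 - <<'E'
from h import *
st(); s=plan([.375,.367,.021],rot(-14),0)
im,C=shot("wrist","w3"); im,C=shot("side","s3")
E
```

```text
t 7.62 tcp [0.3693 0.3682 0.117 ] x [ 0.242  0.97  -0.002] y [ 0.97  -0.242 -0.   ] z [-0.001 -0.001 -1.   ] q [ 0.74  0.09  2.05 -0.    1.01  0.98] w 0.506 F [-0.6 -1.2 -2.3] 66.9
0, 0.02, 0.29, 4.8, -0, 0, 0
0, 0.01, 0.3, 4.8, -0, 0.1, 0
```

View pics/w3.png

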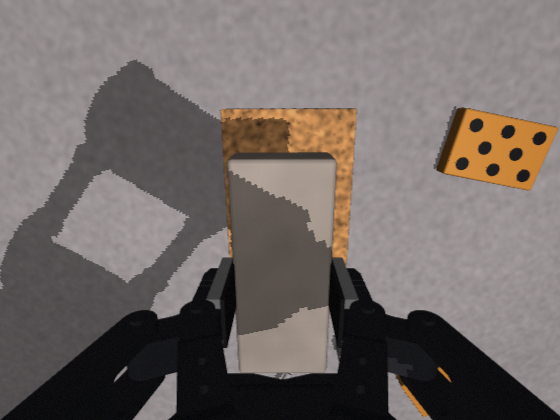

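The stone is held square over the mat, with corners near (228,155), (337,155), (238,373) and (329,373). The plate on the right still shows its plug face.

```bash
python3 - <<'E'
from h import *
im,C=load("w3"); P=ray("wrist",[(229,160),(336,159),(327,372),(239,373)],.121,C); print(P,P.mean(0))
M=ray("wrist",[(221,109),(356,108)],.004,C);print(M)
E
```

```text
[[0.36207918 0.42910892 0.121     ]
 [0.40409966 0.41903286 0.121     ]
 [0.37879529 0.31294428 0.121     ]
 [0.33506958 0.32319004 0.121     ]] [0.37001093 0.37106902 0.121     ]
[[0.34366575 0.45078403 0.004     ]
 [0.4393889  0.42759499 0.004     ]]
```

Request:
move_arm:
  series: [0, 0, 0.2, 4.8, 0, 0, 0, 0, 0, 0.2, 4.2, 0, 0, 0, 0, 0, 0, 0.6, 0, 0, 0, 0, 0, 0, 0, 0, 0, 0, 0, 0, 0, 0, 0, 0, 0]

```text
time: 8.35
tool_pos: [0.3756, 0.3687, 0.0237]
tcp_rot: [-2.477, -1.932, -0.006]
wrist_force: [-0.1, -0.1, -2.6]
width: 0.505
grip_force: 66.9
```

Request:
move_arm:
  series: [7.5, 0, 0, 0, 0, 0, 0, 7.5, 0, 0, 0, 0, 0, 0, 7.5, 0, 0, 0, 0, 0, 0, 8.5, 0, 0, -6, 0, 0, 0, 8.5, 0, 0, -6, 0, 0, 0]

```text
time: 8.98
tool_pos: [0.3733, 0.3674, 0.1424]
tcp_rot: [2.476, 1.933, -0.003]
wrist_force: [0.7, 1.1, -0.0]
width: 0.993
grip_force: 0.0
```

```bash
python3 - <<'E'
from meas import *
st()
im,C=load("s3")
im,C=shot("wrist","w4"); hsv=cv2.cvtColor(im,cv2.COLOR_RGB2HSV)
m=(hsv[...,1]<50)&(hsv[...,2]>60); 
im,C=shot("top","top4");hsv=cv2.cvtColor(im,cv2.COLOR_RGB2HSV)
for r,z in (((146,208,172,240),.014),((208,225,234,255),.014)):
    m=(hsv[...,1]>55)&roi(im,*r)
    for c in blobs(m,60): print("plate",rect(c,"top",C,z))
E
```

```text
t 8.97 tcp [0.3733 0.3674 0.1424] x [ 0.243  0.97  -0.002] y [ 0.97  -0.243 -0.001] z [-0.001 -0.001 -1.   ] q [ 0.73  0.06  2.02 -0.    1.06  0.98] w 0.993 F [ 0.7  1.1 -0. ] 0.0
plate [534.6 372.9  71.8  49.5 -25.2]
plate [477.  159.7  72.   49.   20.8]
```

View pics/w4.png

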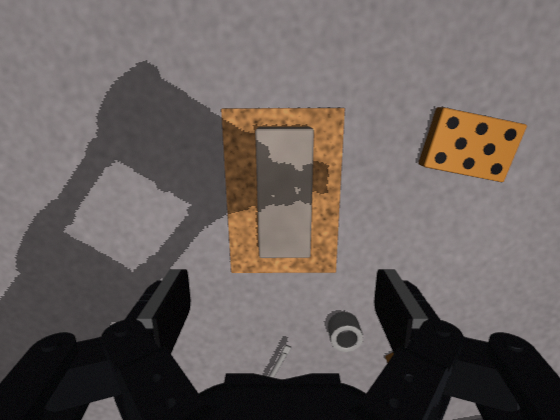

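The stone lies centred on the mat, and both plates are still where I measured them. Before picking I'll fit a quick kinematic model to check whether ±45° tilts can be reached.

```bash
cat > kin.py <<'E'
import numpy as np
from scipy.optimize import least_squares
D=np.array([[.264,1.604,.6743,.238],[.37,1.78,.658,.079],[.29,1.73,.654,.1538],[.19,1.86,.5965,.1545],[.21,1.86,.606,.1394],[.09,2.05,.5215,.117],[.06,2.02,.5238,.1424],[.09,1.73,.5934,.2808]])
def f(p,d): 
    a,L1,b,L2,g=p; s=d[:,0]+d[:,1]+g
    return np.r_[a+L1*np.sin(d[:,0])+L2*np.sin(s)-d[:,2], b+L1*np.cos(d[:,0])+L2*np.cos(s)-d[:,3]]
r=least_squares(lambda p:f(p,D),[0,.45,0.2,.4,0]); print(np.round(r.x,3),np.abs(r.fun).max())
E
python3 kin.py
```

```text
[ 0.002  0.512 -0.091  0.563  0.002] 0.0032336773966090693
```

```bash
python3 - <<'E'
from h import *
s=plan([.46,.20,.20],rot(110.5),7); print(); s=plan([.477,.160,.08],rot(110.5,55),7,s)
E
```

```text
7, -1.22, 1.01, -0.42, 0.1, 0, -10.4
7, -1.38, 0.77, -0.43, 0.1, 0, -10.4
7, -1.5, 0.51, -0.42, 0.1, 0, -10.3
7, -1.57, 0.24, -0.43, 0.1, 0, -10.4
7, -1.58, -0.06, -0.42, 0, 0, -10.4
7, -1.55, -0.33, -0.43, 0.1, 0, -10.4
7, -1.46, -0.62, -0.42, 0.1, 0.1, -10.4
7, -1.32, -0.86, -0.43, 0.1, -0, -10.3
7, -1.15, -1.09, -0.42, 0.1, -0, -10.4
7, -0.93, -1.29, -0.42, 0.1, -0, -10.4
7, -0.69, -1.42, -0.42, 0.1, 0, -10.4
7, -0.41, -1.53, -0.42, 0.1, 0, -10.3

7, -0.03, -0.72, 2, -0, 9.2, -0
7, -0.36, -0.73, 1.97, -0, 9.1, -0
7, -0.65, -0.72, 1.89, 0, 9.2, -0
7, -0.96, -0.72, 1.76, 0, 9.2, -0
7, -1.22, -0.73, 1.58, 0, 9.1, -0
7, -1.46, -0.72, 1.37, 0, 9.2, -0.1
```

Request:
move_arm:
  series: [7, -1.2, 1, -0.4, 0, 0, -10.4, 7, -1.4, 0.8, -0.4, 0, 0, -10.4, 7, -1.5, 0.5, -0.4, 0, 0, -10.4, 7, -1.6, 0.2, -0.4, 0, 0, -10.4, 7, -1.6, -0.1, -0.4, 0, 0, -10.4]

```text
time: 9.7
tool_pos: [0.4078, 0.2952, 0.1618]
tcp_rot: [1.37, 2.827, 0.001]
wrist_force: [0.6, 1.0, 0.1]
width: 0.82
grip_force: 0.0
```

Request:
move_arm:
  series: [7, -1.5, -0.3, -0.4, 0, 0, -10.4, 7, -1.5, -0.6, -0.4, 0, 0, -10.4, 7, -1.3, -0.9, -0.4, 0, 0, -10.4, 7, -1.1, -1.1, -0.4, 0, 0, -10.4, 7, -0.9, -1.3, -0.4, 0, 0, -10.4]

```text
time: 10.32
tool_pos: [0.4412, 0.224, 0.1817]
tcp_rot: [-0.008, 3.141, 0.001]
wrist_force: [0.1, 0.3, 0.1]
width: 0.817
grip_force: 0.0
```

Request:
move_arm:
  series: [7, -0.7, -1.4, -0.4, 0, 0, -10.4, 7, -0.4, -1.5, -0.4, 0, 0, -10.4, 7, 0, -0.7, 2, 0, 9.2, 0, 7, -0.4, -0.7, 2, 0, 9.2, 0, 7, -0.7, -0.7, 1.9, 0, 9.2, 0]

```text
time: 10.95
tool_pos: [0.4645, 0.1774, 0.1294]
tcp_rot: [0.479, -2.62, 0.118]
wrist_force: [0.8, -1.5, 0.3]
width: 0.822
grip_force: 0.0
```

Request:
move_arm:
  series: [7, -1, -0.7, 1.8, 0, 9.2, 0, 7, -1.2, -0.7, 1.6, 0, 9.1, 0, 7, -1.4, -0.7, 1.4, 0, 9.1, 0, 7, 0, 0, 0, 0, 0, 0]

```text
time: 11.45
tool_pos: [0.4681, 0.1566, 0.0611]
tcp_rot: [0.392, -2.14, 0.206]
wrist_force: [-0.6, -0.9, -1.1]
width: 0.819
grip_force: 0.0
```

```bash
python3 - <<'E'
from meas import *
st()
im,C=shot("top","top5");hsv=cv2.cvtColor(im,cv2.COLOR_RGB2HSV)
im,C=shot("side","s5")
im,C=shot("wrist","w5");print(-C[1].T@C[2])
plan([.477,.16,.016],rot(110.5,55),7)
E
```

```text
t 11.45 tcp [0.4681 0.1566 0.0611] x [-0.526 -0.2    0.827] y [-0.354  0.935  0.001] z [-0.774 -0.292 -0.563] q [ 0.3   0.75  1.54 -0.05  1.82 -1.62] w 0.819 F [-0.6 -0.9 -1.1] 0.0
[0.53015535 0.18007341 0.21149968]
7, -4.76, -0.02, 2.68, -0.2, 0.2, 0.1
```

View pics/s5.png

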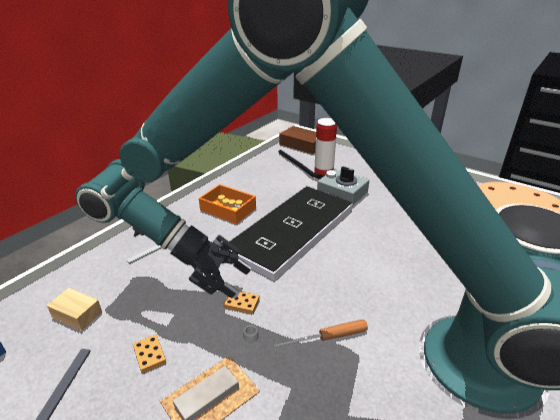

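The side view shows the gripper leaning in over plate B at (242,300) with room around it.

Request:
move_arm:
  series: [7, -2.4, 0, 1.4, 0, 0, 0, 7, -2.4, 0, 1.3, 0, 0, 0, 7, 0, 0, 0, 0, 0, 0]
  grip_force: 80

```text
time: 11.98
tool_pos: [0.4768, 0.1602, 0.0168]
tcp_rot: [0.395, -2.159, 0.204]
wrist_force: [0.7, -0.2, 0.6]
width: 0.823
grip_force: 0.0
```

```bash
python3 - <<'E'
from h import *
st()
im,C=shot("wrist","w6"); shot("side","s6")
K,M,t=C
print(proj("wrist",[[.477,.16,.014]],C))
E
```

```text
t 11.97 tcp [0.4768 0.1602 0.0168] x [-0.54  -0.205  0.816] y [-0.354  0.935  0.   ] z [-0.763 -0.289 -0.578] q [ 0.31  0.81  1.52 -0.05  1.76 -1.61] w 0.823 F [ 0.7 -0.2  0.6] 0.0
[[281.86588216 284.16997858]]
```

View pics/w6.png

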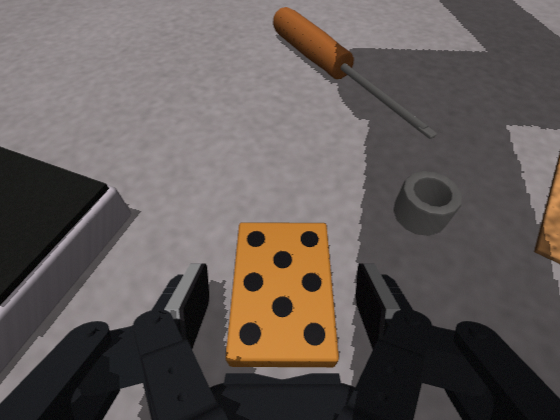

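The plate sits centred between the pads, spanning x 229-338 and y 223-365. Closing.

Request:
move_arm:
  series: [7, 0, 0, 0.3, 0, 0, 0, 0, 0, 0, 0, 0, 0, 0, 0, 0, 0, 0, 0, 0, 0, 0, 0, 0, 0, 0, 0, 0, 0, 0, 0, 0, 0, 0, 0]

```text
time: 12.7
tool_pos: [0.4746, 0.1592, 0.0137]
tcp_rot: [0.394, -2.154, 0.204]
wrist_force: [1.4, 1.2, 5.9]
width: 0.537
grip_force: 82.0
```

Request:
move_arm:
  series: [0, 0, 0, 0, 0, 0, 0, 0, 1.6, 0, -1.2, 0, 0, 0, 0, 3.2, 0, -2.3, 0, 0, 0, 0, 3.2, 0, -2.3, 0, 0, 0, 0, 0, 0, 0, 0, 0, 0]

```text
time: 13.32
tool_pos: [0.4776, 0.16, 0.1139]
tcp_rot: [0.395, -2.162, 0.204]
wrist_force: [-0.5, 0.2, -5.4]
width: 0.534
grip_force: 82.3
```

```bash
python3 - <<'E'
from h import *
st()
im,C=shot("wrist","w7"); shot("side","s7")
s=plan([.49,-.02,.20],rot(100,10),0);print();plan([.52,-.138,.20],rot(88.8,-30),0,s)
E
```

```text
t 13.32 tcp [0.4776 0.16   0.1139] x [-0.543 -0.205  0.814] y [-0.354  0.935 -0.   ] z [-0.762 -0.289 -0.58 ] q [ 0.31  0.69  1.52 -0.05  1.89 -1.62] w 0.534 F [-0.5  0.2 -5.4] 82.3
0, 2.04, -3.46, -0.21, -1.2, -8.9, 1.9
0, 1.86, -3.51, -0.59, -1.2, -9, 1.8
0, 1.63, -3.55, -0.94, -1.1, -8.9, 1.9
0, 1.34, -3.58, -1.24, -1.2, -9, 1.8
0, 1.02, -3.59, -1.49, -1.2, -8.9, 1.9

0, -0.22, -3.04, -0.04, 0.5, -10, 2.8
0, -0.38, -3.02, 0.04, 0.5, -9.9, 2.8
0, -0.5, -3, 0.14, 0.5, -10, 2.8
0, -0.61, -2.97, 0.26, 0.5, -10, 2.9
```

View pics/w7.png

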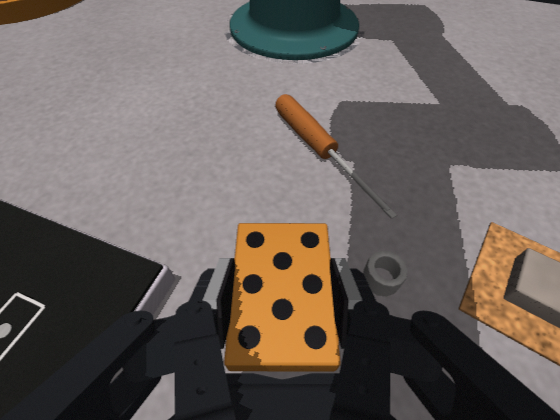

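Plate B is held flat in the pads and looks the same as before the lift. I'll carry it towards pad 2 and rotate through to the outward tilt.

Request:
move_arm:
  series: [0, 2.0, -3.5, -0.2, -1.2, -8.9, 1.9, 0, 1.9, -3.5, -0.6, -1.2, -8.9, 1.9, 0, 1.6, -3.5, -0.9, -1.2, -8.9, 1.9, 0, 1.3, -3.6, -1.2, -1.2, -8.9, 1.9, 0, 1, -3.6, -1.5, -1.2, -8.9, 1.9]

```text
time: 14.05
tool_pos: [0.4888, -0.021, 0.1983]
tcp_rot: [0.251, -2.952, 0.023]
wrist_force: [0.9, -0.4, -5.2]
width: 0.535
grip_force: 82.5
```

Request:
move_arm:
  series: [0, -0.2, -3, 0, 0.5, -10, 2.8, 0, -0.4, -3, 0, 0.5, -10, 2.8, 0, -0.5, -3, 0.1, 0.5, -10, 2.8, 0, -0.6, -3, 0.3, 0.5, -10, 2.8, 0, 0, 0, 0, 0, 0, 0]

```text
time: 14.68
tool_pos: [0.5131, -0.1375, 0.1927]
tcp_rot: [0.037, 2.632, -0.006]
wrist_force: [-0.9, -0.1, -5.5]
width: 0.532
grip_force: 83.3
```

```bash
python3 - <<'E'
from h import *
st()
s=plan([.53,-.138,.16],rot(88.8,-35),0)
E
```

```text
t 14.68 tcp [ 0.5131 -0.1375  0.1927] x [-0.873  0.026 -0.488] y [0.028 1.    0.003] z [ 0.488 -0.011 -0.873] q [-0.43 -0.26  2.3   0.33  0.65 -2.19] w 0.532 F [-0.9 -0.1 -5.5] 83.3
0, 0.12, -0.01, 3.68, -0.1, -5.8, -0.4
```

```bash
cat >> h.py <<'E'
def setoff(pc,tcp,Rt): np.save("off.npy",Rt.inv().apply(np.array(pc)-np.array(tcp)))
def tcpfor(pc,Rt): return np.array(pc)-Rt.apply(np.load("off.npy"))
def tilt(Rm): 
    s=read_state(); z=R.from_rotvec(s["tcp_rot"]).as_matrix()[:,2]; return z
E
python3 - <<'E'
from h import *
R0=rot(110.5,54.7); setoff([.477,.160,.007],[.4746,.1592,.0137],R0); print(np.load("off.npy"))
Rt=rot(88.8,-35.3); p=tcpfor([.542,-.138,.09],Rt); print(p)
s=plan(p,Rt,0,n=4)
E
```

```text
[-6.92904946e-03 -9.11599636e-05  1.80830404e-03]
[ 0.53530338 -0.13776855  0.08747182]
0, 0.8, 0, 2.57, -0, -1.5, -0.1
0, 0.87, 0.01, 2.54, -0, -1.6, -0.1
0, 0.93, 0, 2.52, -0.1, -1.5, -0.1
0, 1.01, 0, 2.5, 0, -1.5, -0.1
```

Request:
move_arm:
  series: [0, 0.8, 0, 2.6, 0, -1.5, 0, 0, 0.9, 0, 2.5, 0, -1.6, 0, 0, 0.9, 0, 2.5, 0, -1.5, -0.1, 0, 1, 0, 2.5, 0, -1.5, -0.1, 0, 0, 0, 0, 0, 0, 0]

```text
time: 15.3
tool_pos: [0.5421, -0.1293, 0.0976]
tcp_rot: [0.031, 2.538, -0.02]
wrist_force: [0.1, 0.6, -5.0]
width: 0.538
grip_force: 83.5
```

```bash
python3 - <<'E'
from h import *
st()
Rt=rot(88.8,-35.3); p=tcpfor([.542,-.138,.0655],Rt)
s=plan(p,Rt,0,n=2)
im,C=shot("side","s8"); print(proj("side",[[.542,-.138,.085]],C))
u,v=proj("side",[[.542,-.138,.085]],C)[0].astype(int); cv2.imwrite("pics/s8c.png",cv2.resize(im[v-60:v+60,u-60:u+60],None,fx=4,fy=4)[:,:,::-1])
E
```

```text
t 15.3 tcp [ 0.5421 -0.1293  0.0976] x [-0.823  0.018 -0.567] y [ 0.027  1.    -0.007] z [ 0.567 -0.021 -0.823] q [-0.4  -0.09  2.41  0.69  0.33 -2.55] w 0.538 F [ 0.1  0.6 -5. ] 83.5
0, 1.26, -0.42, 1.24, -0.3, -0.4, -0
0, 1.26, -0.42, 1.24, -0.2, -0.3, -0
[[292.17513719 205.49116   ]]
```

View pics/s8c.png

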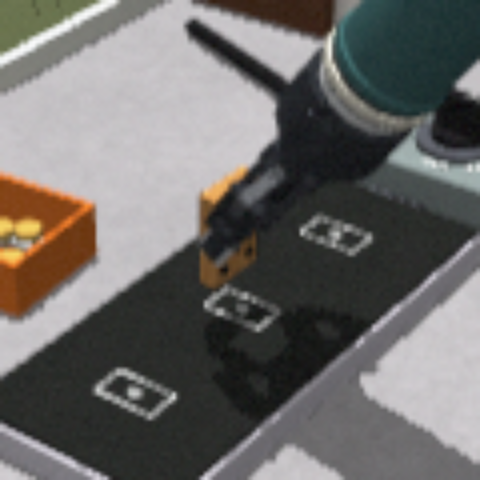

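Plate B hangs upright over the middle pad, plug face toward the robot, but joint 6 is at its limit. I'll shift to the y=-18 mm pad, which lies straight ahead of the base.

```bash
python3 - <<'E'
from h import *
Rt=rot(88.8,-35.3); p=tcpfor([.544,-.018,.105],Rt)
s=plan(p,Rt,0,n=4)
E
```

```text
0, 0.13, 2.81, -0.21, -0.2, -0.1, 0
0, 0.14, 2.81, -0.2, -0.1, -0.2, 0
0, 0.13, 2.81, -0.19, -0.2, -0.1, 0
0, 0.13, 2.81, -0.19, -0.2, -0.1, 0
```

Request:
move_arm:
  series: [0, 0.1, 2.8, -0.4, -0.1, 0, 0, 0, 0.1, 2.8, -0.2, -0.2, -0.1, 0, 0, 0.1, 2.8, -0.1, -0.2, -0.1, 0, 0, 0.1, 2.8, 0, -0.1, -0.1, 0, 0, 0, 0, 0, 0, 0, 0]

```text
time: 15.98
tool_pos: [0.5408, -0.0183, 0.1056]
tcp_rot: [0.024, 2.524, -0.013]
wrist_force: [0.1, -0.8, -4.7]
width: 0.535
grip_force: 83.9
```

```bash
python3 - <<'E'
from h import *
st()
Rt=rot(88.8,-35.3); p=tcpfor([.544,-.018,.0665],Rt);print(p)
s=plan(p,Rt,0,n=2)
E
```

```text
t 15.97 tcp [ 0.5408 -0.0183  0.1056] x [-0.815  0.014 -0.579] y [ 0.02   1.    -0.004] z [ 0.579 -0.015 -0.815] q [-0.11 -0.16  2.45  0.21  0.24 -1.85] w 0.535 F [ 0.1 -0.8 -4.7] 83.9
[ 0.53730338 -0.01776855  0.06397182]
0, 1.35, 0.03, 1.6, -0.1, 0, 0.1
0, 1.34, 0.03, 1.6, -0.1, 0.1, 0.1
```

Request:
move_arm:
  series: [0, 1.3, 0, 1.6, 0, 0, 0, 0, 1.3, 0, 1.5, -0.1, 0, 0, 0, 0, 0, 0, 0, 0, 0]

```text
time: 16.35
tool_pos: [0.5373, -0.0206, 0.0641]
tcp_rot: [0.031, 2.525, -0.012]
wrist_force: [-0.5, -0.5, -4.8]
width: 0.536
grip_force: 83.9
```

```bash
python3 - <<'E'
from h import *
st()
Rt=rot(88.8,-35.3); p=tcpfor([.544,-.018,.0655],Rt);print(p)
s=plan(p,Rt,0,n=1)
E
```

```text
t 16.35 tcp [ 0.5373 -0.0206  0.0641] x [-0.816  0.019 -0.578] y [ 0.025  1.    -0.001] z [ 0.578 -0.015 -0.816] q [-0.12 -0.07  2.48  0.42  0.13 -2.06] w 0.536 F [-0.5 -0.5 -4.8] 83.9
[ 0.53730338 -0.01776855  0.06297182]
0, 0.07, 0.28, 0.09, -0.2, 0, -0.1
```

Request:
move_arm:
  series: [0, 0.1, 0.2, 0.1, 0, 0, 0, 0, 0.1, 0, 0.1, 0, 0, 0, 0, 0, 0, 0, 0, 0, 0]

```text
time: 16.73
tool_pos: [0.5383, -0.0184, 0.0634]
tcp_rot: [0.029, 2.52, -0.013]
wrist_force: [-3.3, 0.3, 2.9]
width: 0.536
grip_force: 84.4
```

Request:
move_arm:
  series: [6.2, 0, 0, 0, 0, 0, 0, 6.2, 0, 0, 0, 0, 0, 0, 6.2, 0, 0, 0, 0, 0, 0, 6.2, 0, 0, -2.5, 0, 0, 0, 6.2, 0, 0, -4, 0, 0, 0]

```text
time: 17.35
tool_pos: [0.4983, -0.0173, 0.1138]
tcp_rot: [0.03, 2.527, -0.012]
wrist_force: [0.5, -0.7, 0.1]
width: 0.726
grip_force: 0.0
```

Request:
move_arm:
  series: [7, 0, 0, -4, 0, 0, 0, 7, 0, 0, -4, 0, 0, 0, 7, 0, 0, 0, 0, 0, 0]

```text
time: 17.73
tool_pos: [0.4543, -0.0163, 0.1843]
tcp_rot: [0.029, 2.515, -0.014]
wrist_force: [1.2, -1.0, -0.2]
width: 0.821
grip_force: 0.0
```

```bash
cat >> meas.py <<'E'
def bronze(n,im,C,P,r):
    """bronze blobs near projected point"""
    u,v=proj(n,[P],C)[0].astype(int); hsv=cv2.cvtColor(im,cv2.COLOR_RGB2HSV)
    m=(hsv[...,1]>90)&(hsv[...,0]>5)&(hsv[...,0]<25)&roi(im,max(u-r,0),max(v-r,0),u+r,v+r)
    return blobs(m,30)
E
python3 - <<'E'
from meas import *
st()
P=[.544,-.018,.065]
im,C=shot("side","s9"); 
for c in bronze("side",im,C,P,40): print(cv2.boundingRect(c), cv2.minAreaRect(c), "poly",cv2.approxPolyDP(c,3,True)[:,0].tolist())
box=np.array([[x,y,z] for x in(.537,.551) for y in(-.042,.006) for z in(.03,.1)]); print(proj("side",box,C).round())
im,C=shot("wrist","w9")
for c in bronze("wrist",im,C,P,120): print("w",cv2.approxPolyDP(c,4,True)[:,0].tolist())
print(proj("wrist",box,C).round())
E
```

```text
t 17.73 tcp [ 0.4543 -0.0163  0.1843] x [-0.81   0.018 -0.586] y [ 0.024  1.    -0.003] z [ 0.586 -0.017 -0.81 ] q [-0.14 -0.54  2.53  0.13  0.53 -1.78] w 0.821 F [ 1.2 -1.  -0.2] 0.0
(257, 216, 17, 33) ((265.0, 232.0), (32.0, 16.0), 90.0) poly [[270, 216], [257, 224], [261, 248], [273, 239]]
(224, 192, 32, 32) ((239.5, 207.5), (31.0, 31.0), 90.0) poly [[224, 192], [224, 219], [237, 223], [255, 208], [254, 195]]
[[273. 240.]
 [272. 218.]
 [262. 249.]
 [261. 227.]
 [269. 238.]
 [268. 216.]
 [257. 247.]
 [256. 225.]]
w [[248, 228], [180, 231], [174, 260], [184, 273], [190, 263], [206, 265], [209, 297], [261, 295], [262, 269]]
w [[258, 167], [254, 234], [308, 236], [308, 169]]
[[258. 167.]
 [254. 228.]
 [308. 166.]
 [312. 228.]
 [259. 176.]
 [256. 237.]
 [308. 176.]
 [311. 237.]]
```

The plate is standing where predicted: its wrist outline at (254-308, 167-236) matches the projected box. Now I'll swing over to the far side and grip it leaning inward at 65°.

```bash
python3 - <<'E'
from h import *
s=plan([.57,-.018,.24],rot(88.8,5),7.5);print();s=plan([.635,-.019,.12],rot(88.8,65),7.5,s); print(); s=plan([.5505,-.019,.064],rot(88.8,65),7.5,s)
E
```

```text
7.5, -3.25, 0.02, 0.48, -0, 10.1, -0
7.5, -3.28, 0.02, -0.1, -0.1, 10.1, -0.1
7.5, -3.21, 0.01, -0.67, -0, 10.2, -0
7.5, -3.04, 0.01, -1.22, -0.1, 10.1, -0.1

7.5, -1.25, 0, 1.9, 0, 10, 0
7.5, -1.57, 0.01, 1.65, -0, 10, 0
7.5, -1.82, 0, 1.35, -0, 10, 0
7.5, -2.04, 0.01, 1.02, -0, 10, 0
7.5, -2.18, 0, 0.64, -0, 10, 0
7.5, -2.26, 0.01, 0.26, -0, 10, 0.1

7.5, -0.75, -0.09, 5.01, -0, -0, -0
7.5, -0.76, -0.09, 5.02, -0, -0, -0
```

Request:
move_arm:
  series: [7.5, -3.3, 0, 0.5, 0, 10.1, 0, 7.5, -3.3, 0, -0.1, 0, 10.1, 0, 7.5, -3.2, 0, -0.7, 0, 10.1, 0, 7.5, -3, 0, -1.2, 0, 10.1, 0, 7.5, 0, 0, 0, 0, 0, 0]

```text
time: 18.45
tool_pos: [0.5747, -0.0188, 0.233]
tcp_rot: [-0.036, -3.045, 0.0]
wrist_force: [-1.8, -0.5, -1.0]
width: 0.879
grip_force: 0.0
```

Request:
move_arm:
  series: [7.5, -1.3, 0, 1.9, 0, 10, 0, 7.5, -1.6, 0, 1.7, 0, 10, 0, 7.5, -1.8, 0, 1.4, 0, 10, 0, 7.5, -2, 0, 1, 0, 10, 0, 7.5, -2.2, 0, 0.6, 0, 10, 0]

```text
time: 19.08
tool_pos: [0.6244, -0.0201, 0.1371]
tcp_rot: [-0.027, -2.176, -0.012]
wrist_force: [0.2, 0.6, -0.6]
width: 0.882
grip_force: 0.0
```

Request:
move_arm:
  series: [7.5, -2.2, 0, 0.3, 0, 10, 0, 7.5, 0, 0, 0, 0, 0, 0]

```text
time: 19.32
tool_pos: [0.6291, -0.0201, 0.1013]
tcp_rot: [-0.024, -1.981, -0.015]
wrist_force: [-1.6, 0.0, -2.7]
width: 0.877
grip_force: 0.0
```

```bash
python3 - <<'E'
from meas import *
st()
P=[.544,-.018,.065]
im,C=shot("wrist","w10")
for c in bronze("wrist",im,C,P,90): print("w",cv2.approxPolyDP(c,4,True)[:,0].tolist())
box=np.array([[x,y,z] for x in(.537,.551) for y in(-.042,.006) for z in(.03,.1)]);print(proj("wrist",box,C).round().tolist())
s=plan([.5505,-.019,.064],rot(88.8,65),7.5)
E
```

```text
t 19.32 tcp [ 0.6291 -0.0201  0.1013] x [-0.398  0.01   0.917] y [ 0.024  1.    -0.001] z [-0.917  0.022 -0.398] q [-0.06  1.05  1.02 -0.04  2.23 -1.61] w 0.877 F [-1.6  0.  -2.7] 0.0
w [[247, 172], [251, 250], [310, 252], [316, 173]]
[[253.0, 240.0], [247.0, 170.0], [311.0, 239.0], [317.0, 169.0], [253.0, 253.0], [246.0, 183.0], [313.0, 252.0], [319.0, 182.0]]
7.5, -0.4, -0.03, 4.58, 0.1, -0.5, -0.1
7.5, -0.36, -0.03, 4.59, 0, -0.5, -0
```

Request:
move_arm:
  series: [7.5, -0.4, 0, 4.6, 0, -0.5, 0, 7.5, -0.4, 0, 4.6, 0, -0.5, 0, 7.5, 0, 0, 0, 0, 0, 0]

```text
time: 19.75
tool_pos: [0.5516, -0.0184, 0.0765]
tcp_rot: [-0.025, -2.025, -0.013]
wrist_force: [0.2, -0.5, 0.3]
width: 0.876
grip_force: 0.0
```

```bash
python3 - <<'E'
from meas import *
st()
s=plan([.5505,-.019,.064],rot(88.8,65),7.5)
P=[.544,-.018,.065]
im,C=shot("wrist","w11")
for c in bronze("wrist",im,C,P,120): print("w",cv2.approxPolyDP(c,4,True)[:,0].tolist())
box=np.array([[x,y,z] for x in(.537,.551) for y in(-.042,.006) for z in(.03,.1)]);print(proj("wrist",box,C).round().tolist())
E
```

```text
t 19.75 tcp [ 0.5516 -0.0184  0.0765] x [-0.439  0.012  0.898] y [ 0.024  1.    -0.002] z [-0.898  0.021 -0.439] q [-0.06  0.91  1.3  -0.04  2.04 -1.6 ] w 0.876 F [ 0.2 -0.5  0.3] 0.0
7.5, -1.08, -0.06, 0.65, 0.1, 1.1, -0.2
w [[229, 227], [225, 250], [240, 323], [323, 324], [337, 253], [334, 227]]
[[243.0, 304.0], [230.0, 226.0], [322.0, 302.0], [336.0, 223.0], [242.0, 326.0], [227.0, 250.0], [325.0, 324.0], [340.0, 248.0]]
```

Request:
move_arm:
  series: [7.5, -1.1, -0.1, 0.6, 0, 1, 0, 7.5, 0, 0, 0, 0, 0, 0, 0, 0, 0, 0, 0, 0, 0, 0, 0, 0, 0, 0, 0, 0, 0, 0, 0, 0, 0, 0, 0]

```text
time: 20.42
tool_pos: [0.5551, -0.0195, 0.0613]
tcp_rot: [-0.025, -2.008, -0.014]
wrist_force: [2.5, 0.0, 4.7]
width: 0.501
grip_force: 80.4
```

Request:
move_arm:
  series: [0, 0, 0, 0, 0, 0, 0, 0, 0, 0, 0, 0, 0, 0]

```text
time: 20.68
tool_pos: [0.5549, -0.0195, 0.0613]
tcp_rot: [-0.025, -2.007, -0.014]
wrist_force: [3.0, 0.6, 5.7]
width: 0.502
grip_force: 80.7
```

```bash
python3 - <<'E'
from h import *
s,Rm=st()
Rg=R.from_matrix(Rm); setoff([.544,-.0188,.065],s["tool_pos"],Rg); print(np.load("off.npy"))
ang=np.degrees(np.arctan2(-Rm[0,2],-Rm[2,2])); print("tilt",ang)
s=plan([.545,-.018,.16],rot(88.8,ang-10),0,n=2); print(); Rt=rot(88.8,ang-90); p=tcpfor([.544,-.018,.06],Rt); print(p); 
s=plan(p,Rt,0,s)
E
```

```text
t 20.68 tcp [ 0.5549 -0.0195  0.0613] x [-0.423  0.012  0.906] y [ 0.024  1.    -0.002] z [-0.906  0.021 -0.423] q [-0.06  0.95  1.28 -0.04  2.05 -1.6 ] w 0.502 F [3.  0.6 5.7] 80.7
[0.00792672 0.00045487 0.00830205]
tilt 64.97807328837685
0, 4.68, 0.06, -1.64, 0, -5, -0.1
0, 4.52, 0.06, -2.04, 0.1, -5, -0.1

[ 0.54766096 -0.01853166  0.07087559]
0, -0.93, -0.01, 0.61, 0, -10, 0
0, -0.81, -0, 0.77, 0, -10, 0
0, -0.67, -0.01, 0.89, 0, -10, 0
0, -0.5, -0.01, 1, 0, -10, 0
0, -0.32, -0, 1.06, 0, -10, 0
0, -0.13, -0.01, 1.11, 0, -10, 0
0, 0.07, -0, 1.11, 0, -10, 0
0, 0.25, -0.01, 1.09, 0, -10, 0
```

```bash
python3 - <<'E'
from meas import *
P=[.544,-.018,.065]
for n in("wrist","side"):
    im,C=shot(n,n[0]+"12")
    for c in bronze(n,im,C,P,120 if n=="wrist" else 30): print(n,cv2.approxPolyDP(c,3,True)[:,0].tolist())
    box=np.array([[x,y,z] for x in(.537,.551) for y in(-.042,.006) for z in(.03,.1)]);print(proj(n,box,C).round().tolist())
im=cv2.imread("pics/w12.png"); cv2.imwrite("pics/w12c.png",cv2.resize(im[180:400,140:420],None,fx=2.5,fy=2.5))
E
```

```text
wrist [[228, 193], [223, 213], [230, 256], [236, 260], [238, 305], [325, 306], [328, 260], [334, 256], [341, 212], [336, 193]]
[[243.0, 287.0], [229.0, 195.0], [326.0, 285.0], [341.0, 193.0], [241.0, 309.0], [226.0, 218.0], [329.0, 307.0], [346.0, 216.0]]
side [[273, 217], [258, 224], [261, 248], [273, 239]]
[[273.0, 240.0], [272.0, 218.0], [262.0, 249.0], [261.0, 227.0], [269.0, 238.0], [268.0, 216.0], [257.0, 247.0], [256.0, 225.0]]
```

View pics/w12c.png

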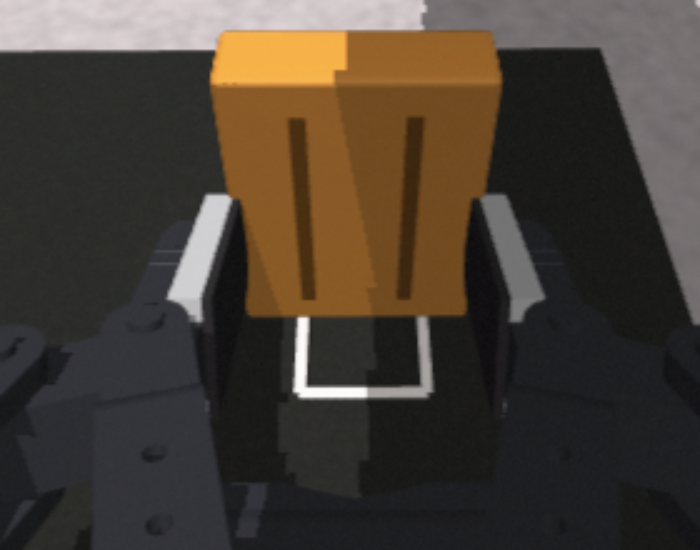

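The pads hold only the plate's outer edge, with the tips around crop (235,200) and (485,200). I'll open, move 6 mm deeper and regrip.

Request:
move_arm:
  series: [6.2, 0, 0, 0, 0, 0, 0, 6.2, 0, 0, 0, 0, 0, 0, 6.2, 0, 0, 0, 0, 0, 0]

```text
time: 21.15
tool_pos: [0.5541, -0.0197, 0.06]
tcp_rot: [-0.025, -2.006, -0.013]
wrist_force: [1.2, -0.5, 0.1]
width: 0.728
grip_force: 0.0
```

```bash
python3 - <<'E'
from meas import *
st();s=plan([.5495,-.019,.064],rot(88.8,65),6.2)
im,C=shot("wrist","w13")
for c in bronze("wrist",im,C,[.544,-.018,.065],120): print(cv2.approxPolyDP(c,3,True)[:,0].tolist())
box=np.array([[x,y,z] for x in(.537,.551) for y in(-.042,.006) for z in(.03,.1)]);print(proj("wrist",box,C).round().tolist())
E
```

```text
t 21.15 tcp [ 0.5541 -0.0197  0.06  ] x [-0.422  0.012  0.907] y [ 0.024  1.    -0.002] z [-0.906  0.021 -0.422] q [-0.06  0.95  1.28 -0.04  2.05 -1.6 ] w 0.728 F [ 1.2 -0.5  0.1] 0.0
6.2, 0.56, 0.06, 0.25, 0.1, -0, -0.2
[[228, 195], [222, 217], [238, 305], [325, 307], [342, 220], [337, 195]]
[[243.0, 287.0], [229.0, 194.0], [327.0, 285.0], [342.0, 192.0], [241.0, 309.0], [226.0, 217.0], [330.0, 307.0], [348.0, 215.0]]
```

Request:
move_arm:
  series: [6.2, 0.5, 0, 0.35, 0, 0, 0, 6.2, 0, 0, 0, 0, 0, 0, 0, 0, 0, 0, 0, 0, 0, 0, 0, 0, 0, 0, 0, 0, 0, 0, 0, 0, 0, 0, 0]

```text
time: 21.82
tool_pos: [0.5494, -0.0194, 0.064]
tcp_rot: [-0.025, -2.007, -0.013]
wrist_force: [2.6, 1.2, 2.9]
width: 0.535
grip_force: 81.4
```

```bash
python3 - <<'E'
from h import *
s,Rm=st()
Rg=R.from_matrix(Rm); setoff([.544,-.019,.065],s["tool_pos"],Rg); print(np.load("off.npy"))
ang=np.degrees(np.arctan2(-Rm[0,2],-Rm[2,2])); print("tilt",ang)
s=plan([.545,-.018,.16],rot(88.8,ang-10),0,n=2); print(); Rt=rot(88.8,ang-90); p=tcpfor([.544,-.018,.06],Rt); print(p); 
s=plan(p,Rt,0,s)
E
```

```text
t 21.82 tcp [ 0.5494 -0.0194  0.064 ] x [-0.423  0.012  0.906] y [ 0.024  1.    -0.002] z [-0.906  0.021 -0.423] q [-0.06  0.93  1.3  -0.04  2.04 -1.6 ] w 0.535 F [2.6 1.2 2.9] 81.4
[0.0031834  0.00029946 0.00450549]
tilt 64.9851563734248
0, 4.44, 0.06, -1.83, 0, -5, -0.1
0, 4.27, 0.06, -2.2, 0.1, -5, -0.1

[ 0.54497315 -0.01831991  0.06542898]
0, -0.97, -0, 0.68, 0, -10, 0
0, -0.83, -0.01, 0.83, 0, -10, 0
0, -0.68, -0, 0.97, 0, -10, 0
0, -0.5, -0.01, 1.07, 0, -10, 0
0, -0.31, 0, 1.14, 0, -10, 0
0, -0.1, -0, 1.18, 0, -10, 0
0, 0.1, -0.01, 1.18, 0, -10, 0
0, 0.31, -0, 1.14, 0, -10, 0
```

Width is 0.535 now, the same as the solid first grip. I'll lift and rotate it over.

Request:
move_arm:
  series: [0, 4.4, 0, -1.8, 0, -5, 0, 0, 4.3, 0, -2.2, 0, -5, 0, 0, -1, 0, 0.7, 0, -10, 0, 0, -0.8, 0, 0.8, 0, -10, 0, 0, -0.7, 0, 1, 0, -10, 0]

```text
time: 22.45
tool_pos: [0.5451, -0.0194, 0.1228]
tcp_rot: [-0.033, -2.712, -0.004]
wrist_force: [-1.3, 0.2, -4.3]
width: 0.532
grip_force: 82.4
```

Request:
move_arm:
  series: [0, -0.5, 0, 1.1, 0, -10, 0, 0, -0.3, 0, 1.1, 0, -10, 0, 0, -0.1, 0, 1.2, 0, -10, 0, 0, 0.1, 0, 1, 0, -10, 0, 0, 0, 0, 0, 0, 0, 0]

```text
time: 23.08
tool_pos: [0.5339, -0.0185, 0.0715]
tcp_rot: [0.035, 2.896, -0.006]
wrist_force: [-0.5, 0.8, -5.2]
width: 0.527
grip_force: 83.2
```

```bash
python3 - <<'E'
from meas import *
s,Rm=st()
Rt=rot(88.8,-25); p=tcpfor([.544,-.018,.042],Rt); print(p); plan(p,Rt,0)
Rc=R.from_matrix(Rm); pc=np.array(s["tool_pos"])+Rc.apply(np.load("off.npy")); print("plate c",pc)
im,C=shot("side","s14")
for c in bronze("side",im,C,pc,30): print(cv2.approxPolyDP(c,3,True)[:,0].tolist())
E
```

```text
t 23.07 tcp [ 0.5339 -0.0185  0.0715] x [-0.97   0.023 -0.243] y [ 0.024  1.    -0.001] z [ 0.243 -0.007 -0.97 ] q [-0.09  0.03  2.23  0.03  0.63 -1.66] w 0.527 F [-0.5  0.8 -5.2] 83.2
[ 0.54497455 -0.01831994  0.04742872]
0, -0.24, 0.03, 1.3, -0.1, -5.5, -0.1
0, -0.12, 0.02, 1.33, -0, -5.4, -0.1
plate c [ 0.5318879  -0.01820183  0.06639664]
[[257, 229], [253, 235], [260, 239]]
[[269, 225], [265, 240], [274, 243], [285, 231]]
[[255, 203], [238, 203], [238, 222], [255, 208]]
```

Request:
move_arm:
  series: [0, -0.2, 0, 1.2, 0, -5.5, 0, 0, -0.1, 0, 1.2, 0, -5.5, 0, 0, 0, 0, 0, 0, 0, 0]

```text
time: 23.5
tool_pos: [0.5528, -0.0194, 0.0541]
tcp_rot: [0.032, 2.695, -0.009]
wrist_force: [-1.0, -0.5, -5.1]
width: 0.528
grip_force: 83.3
```

```bash
python3 - <<'E'
from meas import *
s,Rm=st()
Rt=rot(88.8,-25); p=tcpfor([.544,-.018,.0375],Rt); print(p); plan(p,Rt,0)
Rc=R.from_matrix(Rm); pc=np.array(s["tool_pos"])+Rc.apply(np.load("off.npy")); print("plate c",pc, np.degrees(np.arctan2(Rm[0,2],-Rm[2,2])))
E
```

```text
t 23.5 tcp [ 0.5528 -0.0194  0.0541] x [-0.902  0.021 -0.432] y [ 0.024  1.    -0.001] z [ 0.432 -0.011 -0.902] q [-0.1   0.02  2.34  0.1   0.34 -1.73] w 0.528 F [-1.  -0.5 -5.1] 83.3
[ 0.54497455 -0.01831994  0.04292872]
0, 1.19, 0.09, 0.67, -0.1, 0.6, -0.1
plate c [ 0.5518839  -0.01908154  0.04868383] 25.573647719884757
```

Request:
move_arm:
  series: [0, 0.7, 0.1, 0.3, 0, 0.3, 0, 0, 0.4, 0, 0.2, 0, 0.3, 0, 0, 0, 0, 0, 0, 0, 0]

```text
time: 23.88
tool_pos: [0.547, -0.0185, 0.0468]
tcp_rot: [0.032, 2.699, -0.01]
wrist_force: [0.6, 0.0, -5.1]
width: 0.532
grip_force: 83.3
```

```bash
python3 - <<'E'
from meas import *
s,Rm=st()
Rc=R.from_matrix(Rm); pc=np.array(s["tool_pos"])+Rc.apply(np.load("off.npy")); print("plate c",pc, np.degrees(np.arctan2(Rm[0,2],-Rm[2,2])))
E
```

```text
t 23.88 tcp [ 0.547  -0.0185  0.0468] x [-0.903  0.021 -0.428] y [ 0.024  1.    -0.002] z [ 0.428 -0.012 -0.904] q [-0.1   0.02  2.36  0.09  0.32 -1.73] w 0.532 F [ 0.6  0.  -5.1] 83.3
plate c [ 0.54610378 -0.0181409   0.04140628] 25.34735527028533
```

Request:
move_arm:
  series: [0, 0.3, 0, 0.2, 0, 0.2, 0, 0, 0, 0, 0.1, 0, 0.2, 0, 0, 0, 0, 0, 0, 0, 0]

```text
time: 24.25
tool_pos: [0.5455, -0.0185, 0.0429]
tcp_rot: [0.032, 2.705, -0.01]
wrist_force: [-0.3, -0.6, -3.9]
width: 0.528
grip_force: 83.4
```

Request:
move_arm:
  series: [0, 0, 0, 0.1, 0, 0, 0, 6.2, 0, 0, 0, 0, 0, 0, 6.2, 0, 0, 0, 0, 0, 0, 6.2, 0, 0, -3, 0, 0, 0, 6.2, 0, 0, -5, 0, 0, 0]

```text
time: 24.88
tool_pos: [0.511, -0.0175, 0.1138]
tcp_rot: [0.032, 2.708, -0.01]
wrist_force: [-0.1, 1.1, 0.9]
width: 0.726
grip_force: 0.0
```

Request:
move_arm:
  series: [8, 0, 0, -4, 0, 5, 0, 8, 0, 0, -4, 0, 5, 0, 8, 0, 0, 0, 0, 0, 0]

```text
time: 25.25
tool_pos: [0.4857, -0.0171, 0.1943]
tcp_rot: [0.034, 2.869, -0.009]
wrist_force: [0.0, 1.0, 0.3]
width: 0.936
grip_force: 0.0
```

```bash
cat >> meas.py <<'E'
def plates(n,tag,spots,r,z,smin=90):
    im,C=shot(n,tag); hsv=cv2.cvtColor(im,cv2.COLOR_RGB2HSV); out=[]
    for P in spots:
        u,v=proj(n,[P],C)[0].astype(int)
        m=(hsv[...,1]>smin)&(hsv[...,0]>5)&(hsv[...,0]<25)&roi(im,max(u-r,0),max(v-r,0),u+r,v+r)
        for c in blobs(m,60):
            k=np.zeros(m.shape,np.uint8); cv2.drawContours(k,[c],-1,1,-1)
            print(n,rect(c,n,C,z if len(np.shape(z))==0 else z), "dark px",int((hsv[...,2][k>0]<50).sum()),"of",int(k.sum()))
E
python3 - <<'E'
from meas import *
st()
plates("wrist","w15",[[.544,-.018,.044]],110,.044)
plates("top","t15",[[.535,.373,.014]],18,.014,55)
E
```

```text
t 25.25 tcp [ 0.4857 -0.0171  0.1943] x [-0.963  0.022 -0.269] y [ 0.024  1.    -0.003] z [ 0.269 -0.009 -0.963] q [-0.1  -0.25  2.23  0.02  0.89 -1.66] w 0.936 F [0.  1.  0.3] 0.0
wrist [674.3 -95.   75.4  58.1  88.8] dark px 14 of 1804
wrist [540.7 -19.   75.9  48.8  -1.3] dark px 7 of 3486
top [534.7 372.8  71.6  49.5 -25.2] dark px 0 of 292
```

Plate B now lies groove side up on the y=-18 pad at 540.7, -19.0 mm and -1.3°; the near end face pulls the x estimate low. Plate A points well off radial, so I'll first set it flat where B was picked and then repeat the same flip.

```bash
python3 - <<'E'
from h import *
s=plan([.535,.373,.12],rot(64.8),8)
E
```

```text
8, -0.35, 5.59, 1.1, 0.4, 2.1, 3.4
8, -0.05, 5.6, 1.06, 0.5, 2.2, 3.4
8, 0.24, 5.61, 1.01, 0.4, 2.1, 3.4
8, 0.54, 5.59, 0.99, 0.4, 2.1, 3.3
8, 0.82, 5.56, 0.97, 0.5, 2.2, 3.4
8, 1.11, 5.51, 0.96, 0.4, 2.1, 3.4
8, 1.4, 5.44, 0.97, 0.4, 2.2, 3.4
```

Request:
move_arm:
  series: [8, -0.3, 5.6, 1.1, 0.4, 2.1, 3.4, 8, 0, 5.6, 1.1, 0.4, 2.1, 3.4, 8, 0.2, 5.6, 1, 0.4, 2.1, 3.4, 8, 0.5, 5.6, 1, 0.4, 2.1, 3.4, 8, 0.8, 5.6, 1, 0.5, 2.2, 3.4]

```text
time: 25.98
tool_pos: [0.518, 0.2635, 0.1356]
tcp_rot: [0.495, 3.03, -0.003]
wrist_force: [0.8, -0.6, 0.6]
width: 0.937
grip_force: 0.0
```

Request:
move_arm:
  series: [8, 1.1, 5.5, 1, 0.4, 2.1, 3.4, 8, 1.4, 5.4, 0.9, 0.4, 2.2, 3.4, 8, 0, 0, 0, 0, 0, 0]

```text
time: 26.35
tool_pos: [0.5332, 0.3753, 0.1148]
tcp_rot: [-0.682, -3.061, 0.0]
wrist_force: [0.0, -0.3, 0.4]
width: 0.941
grip_force: 0.0
```

```bash
python3 - <<'E'
from meas import *
st()
plates("wrist","w16",[[.535,.373,.014]],110,.014)
plates("top","t16",[[.544,-.018,.044]],18,.044,55)
s=plan([.535,.373,.012],rot(64.8),8)
E
```

```text
t 26.35 tcp [0.5332 0.3753 0.1148] x [-0.906  0.424  0.005] y [ 0.424  0.906 -0.001] z [-0.005  0.001 -1.   ] q [ 0.57  0.32  1.77  0.    1.05 -0.56] w 0.941 F [ 0.  -0.3  0.4] 0.0
wrist [532.7 374.1  71.2  47.6 -25.1] dark px 760 of 5512
top [ 5.449e+02 -2.020e+01  7.670e+01  5.530e+01 -5.000e-01] dark px 0 of 378
8, -0.1, 0.09, 5.21, -0.1, -0.1, 0
8, -0.08, 0.08, 5.22, -0, -0.1, 0
```

Request:
move_arm:
  series: [8, 0, 0, 5.2, 0, -0.1, 0, 8, 0, -0.1, 5, 0, -0.1, 0, 0, 0, 0, 0, 0, 0, 0, 0, 0, 0, 0, 0, 0, 0, 0, 0, 0, 0, 0, 0, 0]

```text
time: 27.08
tool_pos: [0.5356, 0.3728, 0.0198]
tcp_rot: [0.687, 3.061, 0.007]
wrist_force: [-0.2, -0.4, -2.5]
width: 0.489
grip_force: 81.2
```

Request:
move_arm:
  series: [0, 0, 0, 0, 0, 0, 0, 0, 0, 0, -4, 0, 0, 0, 0, 0, 0, -3, 0, 0, 0, 0, 0, 0, 0, 0, 0, 0]

```text
time: 27.58
tool_pos: [0.5373, 0.3742, 0.093]
tcp_rot: [0.685, 3.057, 0.014]
wrist_force: [0.7, 0.6, -0.7]
width: -0.001
grip_force: 0.0
```

```bash
python3 - <<'E'
from h import *
st()
s=plan([.477,.16,.08],rot(110.5),0)
E
```

```text
t 27.57 tcp [0.5373 0.3742 0.093 ] x [-0.904  0.427 -0.007] y [0.427 0.904 0.011] z [ 0.011  0.007 -1.   ] q [ 0.57  0.34  1.79 -0.    1.   -0.56] w -0.001 F [ 0.7  0.6 -0.7] 0.0
0, -0.74, -4.39, 0.22, 0.1, 0.1, -9.2
0, -0.02, -4.46, 0.22, 0.1, 0.1, -9.1
0, 0.68, -4.4, 0.24, 0, 0.2, -9.2
0, 1.37, -4.23, 0.23, 0.1, 0.1, -9.1
0, 2.02, -3.97, 0.25, 0.1, 0.1, -9.2
```

The grip slipped off the plate's top edge because the pads sit farther back at this opening. I'll look at it and regrip deeper.

Request:
move_arm:
  series: [6.5, 0, 0, -2, 0, 0, 0, 6.5, 0, 0, 0, 0, 0, 0, 6.5, 0, 0, 0, 0, 0, 0, 6.5, 0, 0, 0, 0, 0, 0]

```text
time: 28.08
tool_pos: [0.5332, 0.3717, 0.106]
tcp_rot: [0.687, 3.065, 0.001]
wrist_force: [-0.0, 0.5, 0.7]
width: 0.76
grip_force: 0.0
```

```bash
python3 - <<'E'
from meas import *
st()
plates("wrist","w17",[[.535,.373,.014]],110,.014)
plates("top","t17",[[.535,.373,.014]],25,.014,55)
s=plan([.534,.373,.006],rot(64.8),6.5)
E
```

```text
t 28.07 tcp [0.5332 0.3717 0.106 ] x [-0.904  0.427 -0.   ] y [0.427 0.904 0.   ] z [ 0.  0. -1.] q [ 0.57  0.33  1.78  0.    1.03 -0.56] w 0.76 F [-0.   0.5  0.7] 0.0
wrist [538.6 384.   71.7  47.6 -25.7] dark px 817 of 5919
top [564.8 371.8  49.4  24.8  49.4] dark px 0 of 86
6.5, -0, 0.07, 5.01, 0, 0, -0
6.5, -0, 0.06, 5, 0, 0, -0.1
```

```bash
python3 - <<'E'
from h import *
s=plan([.5386,.3838,.006],rot(64.3),6.5)
E
```

```text
6.5, 0.02, 0.65, 5.01, 0, 0, 0.2
6.5, 0.02, 0.66, 5, 0, 0, 0.2
```

Request:
move_arm:
  series: [6.5, 0, 0.7, 4, 0, 0, 0.2, 6.5, 0, 0.6, 3.5, 0, 0, 0.2, 6.5, 0, 0, 1.5, 0, 0, 0, 6.5, 0, 0, 1, 0, 0, 0, 6.5, 0, 0, 0, 0, 0, 0]
  grip_force: 80

```text
time: 28.8
tool_pos: [0.5395, 0.3838, 0.0071]
tcp_rot: [0.698, 3.062, 0.002]
wrist_force: [0.1, 0.6, 0.4]
width: 0.761
grip_force: 0.0
```

Request:
move_arm:
  series: [0, 0, 0, 0, 0, 0, 0, 0, 0, 0, 0, 0, 0, 0, 0, 0, 0, 0, 0, 0, 0, 0, 0, 0, 0, 0, 0, 0]

```text
time: 29.3
tool_pos: [0.5408, 0.3847, 0.0092]
tcp_rot: [0.697, 3.059, 0.006]
wrist_force: [-1.0, -1.1, 6.4]
width: 0.537
grip_force: 83.5
```

Request:
move_arm:
  series: [0, 0, 0, -3, 0, 0, 0, 0, 0, 0, -4, 0, 0, 0, 0, 0, 0, 0, 0, 0, 0]

```text
time: 29.68
tool_pos: [0.542, 0.3857, 0.081]
tcp_rot: [0.697, 3.056, 0.012]
wrist_force: [-0.2, 1.0, -3.2]
width: 0.538
grip_force: 83.2
```

```bash
python3 - <<'E'
from h import *
st()
s=plan([.477,.16,.06],rot(110.5),0); print(); plan([.477,.16,.0095],rot(110.5),0,s)
E
```

```text
t 29.68 tcp [0.542  0.3857 0.081 ] x [-0.901  0.433 -0.005] y [0.433 0.901 0.009] z [ 0.009  0.006 -1.   ] q [ 0.58  0.37  1.77  0.    0.99 -0.54] w 0.538 F [-0.2  1.  -3.2] 83.2
0, -0.78, -4.63, 0.38, 0.1, 0.1, -9.2
0, -0.03, -4.7, 0.39, 0, 0.1, -9.3
0, 0.73, -4.65, 0.4, 0.1, 0.1, -9.2
0, 1.46, -4.46, 0.4, 0.1, 0.1, -9.2
0, 2.15, -4.18, 0.41, 0.1, 0.1, -9.3

0, 0, 0.01, 5.05, -0, -0, 0
```

Request:
move_arm:
  series: [0, -0.8, -4.6, 0.4, 0, 0, -9.2, 0, 0, -4.7, 0.4, 0, 0.1, -9.2, 0, 0.7, -4.7, 0.4, 0.1, 0.1, -9.2, 0, 1.5, -4.5, 0.4, 0.1, 0.1, -9.2, 0, 2.1, -4.2, 0.4, 0.1, 0.1, -9.2]

```text
time: 30.3
tool_pos: [0.4723, 0.1556, 0.055]
tcp_rot: [0.562, -3.083, 0.006]
wrist_force: [0.3, -1.2, -3.2]
width: 0.539
grip_force: 83.3
```

Request:
move_arm:
  series: [0, 0, 0, 0, 0, 0, 0, 0, 0, 0, 2.2, 0, 0, 0, 0, 0, 0, 2, 0, 0, 0, 0, 0, 0, 0, 0, 0, 0]

```text
time: 30.8
tool_pos: [0.4719, 0.1572, 0.0125]
tcp_rot: [0.552, -3.082, 0.005]
wrist_force: [-0.5, 0.0, -3.2]
width: 0.537
grip_force: 83.4
```

```bash
python3 - <<'E'
from h import *
st()
s=plan([.477,.16,.0095],rot(110.5),0)
E
```

```text
t 30.8 tcp [0.4719 0.1572 0.0125] x [-0.938 -0.347  0.011] y [-0.347  0.938 -0.002] z [-0.009 -0.005 -1.   ] q [ 0.27  0.2   2.16 -0.    0.8  -1.65] w 0.537 F [-0.5  0.  -3.2] 83.4
0, -0.58, 0.09, 0.3, -0.1, -0.6, -0.2
```

Request:
move_arm:
  series: [0, 0, 0, 0.3, 0, -0.5, 0, 6.8, 0, 0, 0, 0, 0, 0, 6.8, 0, 0, 0, 0, 0, 0, 6.8, 0, 0, 0, 0, 0, 0, 6.8, 0, 0, -5, 0, 0, 0]

```text
time: 31.42
tool_pos: [0.4705, 0.1563, 0.0592]
tcp_rot: [0.553, -3.087, 0.004]
wrist_force: [0.1, 0.8, -0.1]
width: 0.792
grip_force: 0.0
```

Request:
move_arm:
  series: [6.8, 0, 0, -4, 0, 10, 0, 6.8, 0, 0, 0, 0, 10, 0, 6.8, 0, 0, 0, 0, 10, 0, 6.8, 0, 0, 0, 0, 10, 0, 6.8, 0, 0, 0, 0, 10, 0]

```text
time: 32.05
tool_pos: [0.4754, 0.1578, 0.1029]
tcp_rot: [0.4, -2.242, 0.19]
wrist_force: [0.2, 0.3, -0.0]
width: 0.792
grip_force: 0.0
```

Request:
move_arm:
  series: [6.8, 0, 0, 0, 0, 10, 0, 6.8, 0, 0, 0, 0, 0, 0]

```text
time: 32.3
tool_pos: [0.4729, 0.157, 0.0969]
tcp_rot: [0.369, -2.065, 0.217]
wrist_force: [0.4, 0.6, -0.1]
width: 0.795
grip_force: 0.0
```

```bash
python3 - <<'E'
from meas import *
s,Rm=st()
plates("wrist","w18",[[.474,.158,.014]],110,.014)
plates("top","t18",[[.474,.158,.014]],25,.014,55)
E
```

```text
t 32.3 tcp [0.4729 0.157  0.0969] x [-0.466 -0.171  0.868] y [-0.347  0.938 -0.002] z [-0.814 -0.302 -0.496] q [ 0.3   0.76  1.49 -0.05  1.94 -1.61] w 0.795 F [ 0.4  0.6 -0.1] 0.0
wrist [467.5 154.9  53.8  47.7  20.2] dark px 804 of 5566
top [475.8 158.6  73.8  50.9  21.3] dark px 0 of 280
```

```bash
python3 - <<'E'
from h import *
plan([.4745,.1577,.0145],rot(110.3,60),6.8,n=3)
E
```

```text
6.8, -2.52, 0.01, 1.44, -0, 0.1, -0
6.8, -2.52, 0.01, 1.44, -0.1, 0.1, -0.1
6.8, -2.52, 0.01, 1.44, 0, 0.1, 0
```

Request:
move_arm:
  series: [6.8, -2.5, 0, 1.4, 0, 0, 0, 6.8, -2.5, 0, 1.4, 0, 0, 0, 6.8, -2.5, 0, 1.4, 0, 0, 0, 6.8, 0, 0, 0, 0, 0, 0]

```text
time: 32.9
tool_pos: [0.4741, 0.1572, 0.0158]
tcp_rot: [0.37, -2.072, 0.216]
wrist_force: [-0.5, 1.3, 0.7]
width: 0.795
grip_force: 0.0
```

Request:
move_arm:
  series: [6.8, -0.1, 0, 0.3, 0, 0, 0, 0, 0, 0, 0, 0, 0, 0, 0, 0, 0, 0, 0, 0, 0, 0, 0, 0, 0, 0, 0, 0, 0, 0, 0, 0, 0, 0, 0]

```text
time: 33.52
tool_pos: [0.4743, 0.1573, 0.0155]
tcp_rot: [0.37, -2.073, 0.216]
wrist_force: [1.9, 1.3, 6.4]
width: 0.534
grip_force: 81.6
```

Request:
move_arm:
  series: [0, 0, 0, 0, 0, 0, 0, 0, 0, 0, 0, 0, 0, 0]

```text
time: 33.78
tool_pos: [0.4743, 0.1573, 0.0155]
tcp_rot: [0.37, -2.073, 0.216]
wrist_force: [2.0, 1.5, 6.8]
width: 0.531
grip_force: 81.6
```

```bash
python3 - <<'E'
from h import *
s,Rm=st(); setoff([.4752,.158,.007],s["tool_pos"],R.from_matrix(Rm)); print(np.load("off.npy"))
Rc=R.from_matrix(Rm); s=plan([.475,.157,.10],Rc,0); print()
s=plan([.49,-.02,.20],rot(100,10),0,s);print();s=plan([.53,-.12,.20],rot(88.8,-25),0,s)
E
```

```text
t 33.77 tcp [0.4743 0.1573 0.0155] x [-0.473 -0.173  0.864] y [-0.347  0.938 -0.002] z [-0.81  -0.301 -0.504] q [ 0.3   0.86  1.48 -0.05  1.84 -1.61] w 0.531 F [2.  1.5 6.8] 81.6
[-0.00787903  0.00037982  0.00336069]
0, 3.64, -0.03, -2.15, 0, 0, 0
0, 3.63, -0.04, -2.15, -0, 0, 0

0, 2.2, -3.43, -0.19, -1.2, -9.9, 1.7
0, 2.03, -3.48, -0.62, -1.3, -9.9, 1.8
0, 1.77, -3.52, -1.03, -1.2, -10, 1.7
0, 1.45, -3.55, -1.39, -1.3, -9.9, 1.7
0, 1.09, -3.55, -1.69, -1.2, -9.9, 1.8

0, -0.54, -2.64, -0.1, 0.4, -8.7, 2.8
0, -0.68, -2.6, 0.02, 0.3, -8.7, 2.8
0, -0.8, -2.57, 0.14, 0.4, -8.8, 2.8
0, -0.88, -2.53, 0.29, 0.4, -8.7, 2.8
```

Request:
move_arm:
  series: [0, 1.2, 0, -0.7, 0, 0, 0, 0, 3, 0, -1.8, 0, 0, 0, 0, 3, 0, -1.8, 0, 0, 0, 0, 0, 0, 0, 0, 0, 0]

```text
time: 34.28
tool_pos: [0.4761, 0.158, 0.0997]
tcp_rot: [0.371, -2.079, 0.215]
wrist_force: [0.0, 0.4, -2.6]
width: 0.531
grip_force: 82.0
```

Request:
move_arm:
  series: [0, 2.2, -3.4, -0.2, -1.2, -9.9, 1.7, 0, 2, -3.5, -0.6, -1.2, -9.9, 1.8, 0, 1.8, -3.5, -1, -1.2, -9.9, 1.7, 0, 1.4, -3.5, -1.4, -1.3, -9.9, 1.7, 0, 1.1, -3.6, -1.7, -1.2, -9.9, 1.8]

```text
time: 34.9
tool_pos: [0.4892, -0.0202, 0.1969]
tcp_rot: [0.258, -2.958, 0.025]
wrist_force: [0.4, -0.2, -3.0]
width: 0.539
grip_force: 82.2
```

Request:
move_arm:
  series: [0, -0.5, -2.6, -0.1, 0.4, -8.7, 2.8, 0, -0.7, -2.6, 0, 0.4, -8.7, 2.8, 0, -0.8, -2.6, 0.1, 0.4, -8.7, 2.8, 0, -0.9, -2.5, 0.3, 0.4, -8.7, 2.8, 0, 0, 0, 0, 0, 0, 0]

```text
time: 35.52
tool_pos: [0.525, -0.119, 0.1936]
tcp_rot: [0.03, 2.716, -0.009]
wrist_force: [0.5, -0.2, -4.1]
width: 0.532
grip_force: 82.8
```

```bash
python3 - <<'E'
from h import *
s,Rm=st(); 
Rt=rot(88.8,-30); p=tcpfor([.545,-.125,.10],Rt); print(p); plan(p,Rt,0,n=4)
plates=__import__("meas")
im,C=shot("wrist","w19")
for c in plates.bronze("wrist",im,C,np.array(s["tool_pos"])+R.from_matrix(Rm).apply(np.load("off.npy")),110): print(cv2.approxPolyDP(c,3,True)[:,0].tolist())
E
```

```text
t 35.52 tcp [ 0.525  -0.119   0.1936] x [-0.911  0.02  -0.413] y [ 0.023  1.    -0.002] z [ 0.413 -0.011 -0.911] q [-0.35 -0.21  2.24  0.2   0.72 -2.03] w 0.532 F [ 0.5 -0.2 -4.1] 82.8
[ 0.53649013 -0.12520164  0.09897093]
0, 0.71, -0.14, 2.28, -0, -1.4, -0
0, 0.77, -0.15, 2.25, -0.1, -1.4, -0
0, 0.82, -0.14, 2.24, -0, -1.4, -0
0, 0.88, -0.15, 2.22, -0, -1.4, -0
[[240, 226], [224, 351], [227, 368], [337, 368], [340, 350], [325, 227]]
```

Request:
move_arm:
  series: [0, 0.7, -0.1, 2.3, 0, -1.5, 0, 0, 0.8, -0.1, 2.2, 0, -1.5, 0, 0, 0.8, -0.1, 2.2, 0, -1.4, 0, 0, 0.9, -0.1, 2.2, 0, -1.4, 0, 0, 0, 0, 0, 0, 0, 0]

```text
time: 36.2
tool_pos: [0.5392, -0.1212, 0.1005]
tcp_rot: [0.022, 2.616, -0.007]
wrist_force: [0.5, 1.0, -4.3]
width: 0.53
grip_force: 82.9
```

```bash
python3 - <<'E'
from h import *
s,Rm=st(); 
Rt=rot(88.8,-30); p=tcpfor([.545,-.125,.068],Rt); print(p); plan(p,Rt,0,n=2)
print(np.array(s["tool_pos"])+R.from_matrix(Rm).apply(np.load("off.npy")),np.degrees(np.arctan2(Rm[0,2],-Rm[2,2])))
E
```

```text
t 36.2 tcp [ 0.5392 -0.1212  0.1005] x [-0.865  0.015 -0.502] y [ 0.017  1.    -0.001] z [ 0.502 -0.009 -0.865] q [-0.37 -0.09  2.36  0.46  0.41 -2.31] w 0.53 F [ 0.5  1.  -4.3] 82.9
[ 0.53649013 -0.12520164  0.06697093]
0, 0.95, -0.2, 1.39, 0, 0.1, 0.1
0, 0.95, -0.21, 1.38, 0.1, 0, 0.1
[ 0.54766215 -0.12093627  0.10155613] 30.11143172219632
```

```bash
python3 - <<'E'
from h import *
Rt=rot(80,-30); p=tcpfor([.545,-.122,.090],Rt); print(p); s=plan(p,Rt,0,n=3); print(); plan(tcpfor([.545,-.122,.068],Rt),Rt,0,s)
E
```

```text
[ 0.53655946 -0.12089738  0.08897093]
0, 0.27, 0.01, 0.29, 1.5, 0, 2.6
0, 0.27, 0, 0.29, 1.5, 0.1, 2.6
0, 0.26, -0, 0.29, 1.5, 0, 2.6

0, 1.1, 0, 1.9, -0, 0, 0
```

Request:
move_arm:
  series: [0, 0.3, 0, 0.3, 1.5, 0, 2.6, 0, 0.3, 0, 0.3, 1.5, 0, 2.6, 0, 0.3, 0, 0.3, 1.5, 0, 2.6, 0, 0.8, 0, 1.5, 0, 0, 0, 0, 0, 0, 0, 0, 0, 0]

```text
time: 36.83
tool_pos: [0.5389, -0.1224, 0.0746]
tcp_rot: [0.228, 2.602, -0.065]
wrist_force: [-0.5, -0.0, -3.9]
width: 0.533
grip_force: 82.9
```

```bash
python3 - <<'E'
from h import *
s,Rm=st(); 
Rt=rot(80,-30); p=tcpfor([.545,-.122,.0655],Rt); print(p); plan(p,Rt,0,n=1)
print(np.array(s["tool_pos"])+R.from_matrix(Rm).apply(np.load("off.npy")))
E
```

```text
t 36.83 tcp [ 0.5389 -0.1224  0.0746] x [-0.849  0.149 -0.507] y [ 0.174  0.985 -0.002] z [ 0.499 -0.09  -0.862] q [-0.31 -0.05  2.39  0.24  0.28 -1.92] w 0.533 F [-0.5 -0.  -3.9] 82.9
[ 0.53655946 -0.12089738  0.06447093]
0, 0.73, 0.11, 0.75, -0.1, 0.5, 0
[ 0.54732385 -0.12348106  0.07572452]
```

Request:
move_arm:
  series: [0, 0.3, 0, 0.4, 0, 0, 0, 0, 0.2, 0, 0.4, 0, 0, 0, 0, 0, 0, 0, 0, 0, 0]

```text
time: 37.2
tool_pos: [0.5386, -0.1233, 0.0654]
tcp_rot: [0.229, 2.599, -0.066]
wrist_force: [0.0, -0.2, -3.6]
width: 0.532
grip_force: 82.9
```

Request:
move_arm:
  series: [0, 0.05, 0, 0.1, 0, 0, 0, 0, 0, 0, 0, 0, 0, 0]

```text
time: 37.45
tool_pos: [0.5391, -0.1236, 0.0649]
tcp_rot: [0.229, 2.598, -0.067]
wrist_force: [0.2, 0.6, -2.5]
width: 0.529
grip_force: 83.0
```

Request:
move_arm:
  series: [0, 0.05, 0, 0.1, 0, 0, 0, 0, 0, 0, 0, 0, 0, 0]

```text
time: 37.7
tool_pos: [0.5401, -0.1238, 0.0648]
tcp_rot: [0.229, 2.596, -0.067]
wrist_force: [-2.4, 0.4, 4.2]
width: 0.535
grip_force: 83.4
```

```bash
python3 - <<'E'
from h import *
s,Rm=st(); print(np.array(s["tool_pos"])+R.from_matrix(Rm).apply(np.load("off.npy")))
E
```

```text
t 37.7 tcp [ 0.5401 -0.1238  0.0648] x [-0.846  0.15  -0.512] y [ 0.176  0.984 -0.003] z [ 0.503 -0.093 -0.859] q [-0.31 -0.03  2.4   0.27  0.25 -1.95] w 0.535 F [-2.4  0.4  4.2] 83.4
[ 0.54848476 -0.12493357  0.06598827]
```

Contact is made (+8 N). Release, back off and check.

Request:
move_arm:
  series: [6.2, 0, 0, 0, 0, 0, 0, 6.2, 0, 0, 0, 0, 0, 0, 6.2, 0, 0, 0, 0, 0, 0, 6.2, 0, 0, -2.5, 0, 0, 0, 6.2, 0, 0, -4, 0, 0, 0]

```text
time: 38.33
tool_pos: [0.5052, -0.1171, 0.1184]
tcp_rot: [0.229, 2.602, -0.066]
wrist_force: [0.6, -0.4, 0.3]
width: 0.725
grip_force: 0.0
```

Request:
move_arm:
  series: [7.5, 0, 0, -4, 0, 0, 0, 7.5, 0, 0, -4, 0, 0, 0, 7.5, 0, 0, 0, 0, 0, 0]

```text
time: 38.7
tool_pos: [0.4677, -0.1108, 0.1925]
tcp_rot: [0.228, 2.591, -0.069]
wrist_force: [1.4, -0.7, -0.2]
width: 0.878
grip_force: 0.0
```

```bash
cat >> meas.py <<'E'
def stand(tag,c,yaw,n="wrist",r=110):
    """compare standing plate outline with predicted box; yaw = direction of width"""
    im,C=shot(n,tag); a=np.radians(yaw); w=np.array([np.cos(a),np.sin(a)]); t=np.array([w[1],-w[0]])
    for k in bronze(n,im,C,[*c,.065],r): print(n,cv2.approxPolyDP(k,4,True)[:,0].tolist())
    B=[[*(np.array(c)+sx*.007*t+sy*.024*w),z] for sx in(-1,1) for sy in(-1,1) for z in(.03,.1)]
    print("box",proj(n,B,C).round().astype(int).tolist())
E
python3 - <<'E'
from meas import *
st(); stand("w20",[.5485,-.125],80); stand("s20",[.5485,-.125],80,"side",30)
print(proj("wrist",[[.544,-.138,.03]]))
s=plan([.59,-.128,.24],rot(80,5),7.5);print();s=plan([.64,-.140,.12],rot(80,69),7.5,s)
E
```

```text
t 38.7 tcp [ 0.4677 -0.1108  0.1925] x [-0.844  0.149 -0.516] y [ 0.176  0.984 -0.004] z [ 0.507 -0.094 -0.856] q [-0.34 -0.42  2.42  0.14  0.61 -1.83] w 0.878 F [ 1.4 -0.7 -0.2] 0.0
wrist [[258, 167], [255, 231], [291, 233], [272, 238], [271, 267], [292, 307], [354, 302], [341, 228], [309, 229], [307, 167]]
wrist [[392, 117], [390, 168]]
box [[259, 167], [255, 223], [308, 167], [312, 223], [260, 177], [256, 233], [307, 177], [311, 233]]
side [[293, 198], [280, 206], [282, 227], [295, 221]]
box [[295, 221], [296, 200], [283, 228], [283, 207], [292, 219], [292, 198], [279, 226], [279, 205]]
[[269.08222135 175.2549961 ]]
7.5, -3.34, 0.1, 0.48, -0, 8.9, -0
7.5, -3.38, 0.1, -0.03, -0.1, 8.9, -0
7.5, -3.33, 0.1, -0.56, -0, 9, -0.1
7.5, -3.2, 0.1, -1.08, -0.1, 8.9, 0

7.5, -0.88, -0.05, 1.64, 0, 9.1, 0
7.5, -1.13, -0.04, 1.49, 0, 9.2, 0
7.5, -1.35, -0.05, 1.28, 0, 9.1, 0
7.5, -1.54, -0.04, 1.06, 0, 9.2, 0
7.5, -1.69, -0.05, 0.79, -0, 9.1, 0
7.5, -1.79, -0.05, 0.52, -0, 9.2, 0
7.5, -1.85, -0.04, 0.23, -0, 9.1, 0
```

Request:
move_arm:
  series: [7.5, -3.3, 0.1, 0.5, 0, 8.9, 0, 7.5, -3.4, 0.1, 0, 0, 8.9, 0, 7.5, -3.3, 0.1, -0.6, 0, 9, 0, 7.5, -3.2, 0.1, -1.1, 0, 9, 0, 7.5, 0, 0, 0, 0, 0, 0]

```text
time: 39.42
tool_pos: [0.5938, -0.1284, 0.233]
tcp_rot: [-0.267, -3.031, -0.01]
wrist_force: [-0.7, -0.4, -0.2]
width: 0.876
grip_force: 0.0
```

Request:
move_arm:
  series: [7.5, -0.9, 0, 1.6, 0, 9, 0, 7.5, -1.1, 0, 1.5, 0, 9, 0, 7.5, -1.4, 0, 1.3, 0, 9, 0, 7.5, -1.5, -0.1, 1.1, 0, 9, 0, 7.5, -1.7, -0.1, 0.8, 0, 9, 0]

```text
time: 40.05
tool_pos: [0.6248, -0.1364, 0.1518]
tcp_rot: [-0.2, -2.253, -0.091]
wrist_force: [0.3, -0.1, -0.4]
width: 0.88
grip_force: 0.0
```

Request:
move_arm:
  series: [7.5, -1.8, -0.1, 0.5, 0, 9, 0, 7.5, -1.8, 0, 0.2, 0, 9, 0, 7.5, 0, 0, 0, 0, 0, 0]

```text
time: 40.42
tool_pos: [0.6355, -0.1391, 0.1052]
tcp_rot: [-0.171, -1.925, -0.117]
wrist_force: [-1.0, -0.0, -1.9]
width: 0.877
grip_force: 0.0
```

```bash
python3 - <<'E'
from meas import *
st(); stand("w21",[.548,-.125],80)
s=plan([.5529,-.1259,.065],rot(80,68),7,n=3)
E
```

```text
t 40.42 tcp [ 0.6355 -0.1391  0.1052] x [-0.347  0.063  0.936] y [ 0.175  0.985 -0.001] z [-0.921  0.164 -0.353] q [-0.23  1.12  0.91 -0.07  2.32 -1.63] w 0.877 F [-1.  -0.  -1.9] 0.0
wrist [[370, 181], [367, 193], [389, 229], [389, 179]]
wrist [[248, 178], [245, 201], [252, 258], [308, 258], [313, 180]]
wrist [[354, 110], [389, 120], [389, 110]]
box [[253, 247], [247, 177], [309, 246], [314, 177], [251, 259], [245, 189], [310, 259], [316, 189]]
7, -0.43, -0.04, 3.21, 0, -0.3, -0
7, -0.41, -0.04, 3.22, 0, -0.3, -0.1
7, -0.39, -0.05, 3.21, 0.1, -0.3, -0
```

Request:
move_arm:
  series: [7, -0.4, 0, 3.2, 0, -0.4, 0, 7, -0.4, 0, 3.2, 0, -0.3, 0, 7, -0.4, -0.1, 3.2, 0, -0.3, 0, 7, 0, 0, 0, 0, 0, 0]

```text
time: 40.98
tool_pos: [0.5558, -0.1264, 0.0773]
tcp_rot: [-0.176, -1.969, -0.112]
wrist_force: [-0.0, 1.2, 0.8]
width: 0.82
grip_force: 0.0
```

```bash
python3 - <<'E'
from meas import *
st(); stand("w22",[.548,-.125],80)
s=plan([.5525,-.1259,.065],rot(80,68),7,n=1)
E
```

```text
t 40.98 tcp [ 0.5558 -0.1264  0.0773] x [-0.386  0.072  0.92 ] y [ 0.176  0.984 -0.003] z [-0.905  0.161 -0.393] q [-0.23  0.97  1.22 -0.06  2.11 -1.62] w 0.82 F [-0.   1.2  0.8] 0.0
wrist [[230, 226], [226, 250], [241, 328], [323, 327], [336, 251], [333, 226]]
box [[243, 308], [230, 224], [323, 307], [335, 224], [241, 330], [227, 247], [325, 329], [339, 247]]
7, -0.97, -0, 0.94, 0, 1.2, -0.2
```

Request:
move_arm:
  series: [6.5, -1, 0, 0.9, 0, 0.6, 0, 6.5, 0, 0, 0, 0, 0, 0, 6.5, 0, 0, 0, 0, 0, 0]

```text
time: 41.4
tool_pos: [0.5528, -0.1259, 0.0598]
tcp_rot: [-0.174, -1.953, -0.113]
wrist_force: [0.2, 0.4, -0.1]
width: 0.758
grip_force: 0.0
```

```bash
python3 - <<'E'
from meas import *
st(); s=plan([.5525,-.1259,.065],rot(80,68),7,n=1)
E
```

```text
t 41.4 tcp [ 0.5528 -0.1259  0.0598] x [-0.372  0.069  0.926] y [ 0.176  0.984 -0.003] z [-0.911  0.161 -0.378] q [-0.23  1.    1.22 -0.06  2.11 -1.62] w 0.758 F [ 0.2  0.4 -0.1] 0.0
7, 0.49, -0.01, -0.17, 0, 0.2, -0.2
```

Request:
move_arm:
  series: [6.5, 0.4, 0, -0.1, 0, 0, 0, 6.5, 0, 0, 0, 0, 0, 0, 0, 0, 0, 0, 0, 0, 0, 0, 0, 0, 0, 0, 0, 0, 0, 0, 0, 0, 0, 0, 0]

```text
time: 42.02
tool_pos: [0.5521, -0.1258, 0.0645]
tcp_rot: [-0.175, -1.953, -0.113]
wrist_force: [1.1, -0.6, 1.9]
width: 0.532
grip_force: 81.8
```

Request:
move_arm:
  series: [0, 0, 0, 0, 0, 0, 0, 0, 0, 0, 0, 0, 0, 0]

```text
time: 42.28
tool_pos: [0.552, -0.1258, 0.0644]
tcp_rot: [-0.175, -1.953, -0.113]
wrist_force: [2.2, -0.1, 3.3]
width: 0.531
grip_force: 81.9
```

```bash
python3 - <<'E'
from meas import *
s,Rm=st(); Rg=R.from_matrix(Rm); setoff([.548,-.125,.065],s["tool_pos"],Rg); print(np.load("off.npy"))
s=plan([.548,-.125,.16],rot(80,57),0,n=2); print(); Rt=rot(85,-12); p=tcpfor([.545,-.138,.08],Rt); print(p); 
s=plan(p,Rt,0,s)
E
```

```text
t 42.27 tcp [ 0.552  -0.1258  0.0644] x [-0.372  0.069  0.926] y [ 0.176  0.984 -0.003] z [-0.911  0.161 -0.378] q [-0.23  0.99  1.22 -0.06  2.11 -1.62] w 0.531 F [ 2.2 -0.1  3.3] 81.9
[2.07451669e-03 9.15565292e-05 3.60402535e-03]
0, 4.5, -0.01, -1.62, 0, -5.4, -0.1
0, 4.33, -0, -2.03, 0, -5.4, -0.1

[ 0.54626701 -0.13820276  0.08395659]
0, -0.92, -0.19, 0.58, 0.3, -9.8, -0.7
0, -0.79, -0.2, 0.74, 0.3, -9.9, -0.7
0, -0.66, -0.2, 0.86, 0.3, -9.8, -0.7
0, -0.51, -0.2, 0.96, 0.3, -9.9, -0.7
0, -0.32, -0.21, 1.03, 0.3, -9.8, -0.7
0, -0.14, -0.2, 1.08, 0.3, -9.9, -0.7
0, 0.04, -0.2, 1.08, 0.3, -9.8, -0.7
```

Solid grip (0.53). Lift and rotate.

Request:
move_arm:
  series: [0, 4.5, 0, -1.6, 0, -5, 0, 0, 4.3, 0, -2, 0, -5, 0, 0, -0.9, -0.2, 0.6, 0.3, -9.8, -0.7, 0, -0.8, -0.2, 0.7, 0.3, -9.8, -0.7, 0, -0.7, -0.2, 0.9, 0.3, -9.8, -0.7]

```text
time: 42.9
tool_pos: [0.5473, -0.1305, 0.1255]
tcp_rot: [-0.18, -2.649, -0.06]
wrist_force: [-0.3, 0.4, -2.7]
width: 0.53
grip_force: 82.1
```

Request:
move_arm:
  series: [0, -0.5, -0.2, 1, 0.3, -9.8, -0.7, 0, -0.3, -0.2, 1, 0.3, -9.8, -0.7, 0, -0.1, -0.2, 1, 0.3, -9.8, -0.7, 0, 0, -0.2, 1, 0.3, -9.8, -0.7, 0, 0, 0, 0, 0, 0, 0]

```text
time: 43.52
tool_pos: [0.5364, -0.1355, 0.0795]
tcp_rot: [0.133, 2.962, -0.011]
wrist_force: [-0.5, -0.1, -2.9]
width: 0.535
grip_force: 82.8
```

```bash
python3 - <<'E'
from h import *
s,Rm=st(); print(np.array(s["tool_pos"])+R.from_matrix(Rm).apply(np.load("off.npy")))
Rt=rot(88.8,-22.2); p=tcpfor([.543,-.138,.046],Rt); print(p); plan(p,Rt,0,n=3)
E
```

```text
t 43.52 tcp [ 0.5364 -0.1355  0.0795] x [-0.98   0.089 -0.176] y [0.09  0.996 0.001] z [ 0.175 -0.015 -0.984] q [-0.32  0.09  2.14  0.06  0.74 -1.84] w 0.535 F [-0.5 -0.1 -2.9] 82.8
[ 0.53496159 -0.13532471  0.07560191]
[ 0.54355695 -0.13810324  0.0501207 ]
0, -0.07, -0.06, 1.01, -0.4, -4, -1.3
0, 0, -0.08, 1.01, -0.3, -4.1, -1.2
0, 0.07, -0.07, 1, -0.4, -4, -1.3
```

Request:
move_arm:
  series: [0, -0.1, -0.1, 1, -0.4, -4, -1.3, 0, 0, -0.1, 1, -0.4, -4, -1.3, 0, 0.1, -0.1, 1, -0.4, -4, -1.3, 0, 0, 0, 0, 0, 0, 0]

```text
time: 44.02
tool_pos: [0.5517, -0.1411, 0.0542]
tcp_rot: [0.026, 2.748, -0.004]
wrist_force: [-0.0, 0.2, -3.9]
width: 0.538
grip_force: 82.9
```

```bash
python3 - <<'E'
from meas import *
s,Rm=st(); pc=np.array(s["tool_pos"])+R.from_matrix(Rm).apply(np.load("off.npy")); print(pc)
Rt=rot(88.8,-22.2); p=tcpfor([.543,-.1385,.0385],Rt); print(p); plan(p,Rt,0,n=2)
im,C=shot("side","s23"); 
for k in bronze("side",im,C,pc,25): print(cv2.approxPolyDP(k,3,True)[:,0].tolist())
E
```

```text
t 44.02 tcp [ 0.5517 -0.1411  0.0542] x [-0.923  0.017 -0.383] y [0.018 1.    0.001] z [ 0.383 -0.006 -0.924] q [-0.37  0.07  2.27  0.31  0.45 -2.19] w 0.538 F [-0.   0.2 -3.9] 82.9
[ 0.55119716 -0.14097013  0.05011533]
[ 0.54355695 -0.13860324  0.0426207 ]
0, 0.6, 0.12, 0.38, 0.1, 0.2, 0.1
0, 0.6, 0.11, 0.38, 0, 0.1, 0
[[279, 209], [276, 216], [282, 219]]
[[291, 207], [287, 221], [303, 222], [305, 213]]
```

Request:
move_arm:
  series: [0, 0.6, 0.1, 0.3, 0, 0.2, 0, 0, 0.6, 0.1, 0.3, 0, 0.1, 0, 0, 0, 0, 0, 0, 0, 0]

```text
time: 44.45
tool_pos: [0.5429, -0.1388, 0.0447]
tcp_rot: [0.024, 2.75, -0.006]
wrist_force: [0.3, 0.5, -3.0]
width: 0.533
grip_force: 82.9
```

```bash
python3 - <<'E'
from meas import *
s,Rm=st(); pc=np.array(s["tool_pos"])+R.from_matrix(Rm).apply(np.load("off.npy")); print(pc)
Rt=rot(88.8,-22.2); p=tcpfor([.543,-.1385,.037],Rt); plan(p,Rt,0,n=1)
E
```

```text
t 44.45 tcp [ 0.5429 -0.1388  0.0447] x [-0.924  0.016 -0.382] y [ 0.017  1.    -0.001] z [ 0.382 -0.008 -0.924] q [-0.38  0.07  2.29  0.32  0.43 -2.2 ] w 0.533 F [ 0.3  0.5 -3. ] 82.9
[ 0.54234756 -0.13873058  0.04056549]
0, 0.07, 0.02, 0.36, 0, 0.2, 0.2
```

Request:
move_arm:
  series: [0, 0.1, 0, 0.3, 0, 0.2, 0.1, 0, 0, 0, 0, 0, 0, 0]

```text
time: 44.7
tool_pos: [0.5439, -0.1394, 0.0422]
tcp_rot: [0.026, 2.751, -0.007]
wrist_force: [-0.2, -0.2, -4.3]
width: 0.532
grip_force: 82.9
```

Request:
move_arm:
  series: [0, 0, 0, 0.1, 0, 0, 0, 6.2, 0, 0, 0, 0, 0, 0, 6.2, 0, 0, 0, 0, 0, 0, 6.2, 0, 0, -3, 0, 0, 0, 6.2, 0, 0, -5, 0, 0, 0]

```text
time: 45.32
tool_pos: [0.5127, -0.1383, 0.1146]
tcp_rot: [0.027, 2.754, -0.005]
wrist_force: [1.3, 0.2, 0.0]
width: 0.726
grip_force: 0.0
```

Request:
move_arm:
  series: [8, 0, 0, -4, 0, 7, 0, 8, 0, 0, -4, 0, 7, 0, 8, 0, 0, -4, 0, 8, 0, 8, 0, 0, -3, 0, 0, 0, 8, 0, 0, 0, 0, 0, 0]

```text
time: 45.95
tool_pos: [0.4846, -0.1385, 0.264]
tcp_rot: [0.03, 3.128, -0.005]
wrist_force: [0.0, -0.3, -1.1]
width: 0.936
grip_force: 0.0
```

```bash
python3 - <<'E'
from meas import *
st()
plates("wrist","w24",[[.543,-.138,.044],[.544,-.018,.044]],75,.044)
print(proj("wrist",[[.543,-.138,.044],[.544,-.018,.044],[.375,.367,.02]]))
plates("top","t24",[[.543,-.138,.044],[.544,-.018,.044]],15,.044,55)
im=cv2.imread("pics/w24.png"); cv2.imwrite("pics/w24b.png",im)
E
```

```text
t 45.95 tcp [ 0.4846 -0.1385  0.264 ] x [-1.     0.019 -0.013] y [ 0.019  1.    -0.003] z [ 0.013 -0.004 -1.   ] q [-0.33 -0.09  1.94  0.    1.28 -1.88] w 0.936 F [ 0.  -0.3 -1.1] 0.0
wrist [ 541.1 -140.    74.1   49.1   -1.1] dark px 37 of 2510
wrist [513.1  -2.6  72.6  52.6  -1.2] dark px 18 of 2836
[[284.02534856 225.60217576]
 [387.05872758 224.60757704]
 [759.5402087   60.99573476]]
top [ 5.259e+02  4.000e-01  5.900e+01  5.510e+01 -7.000e-01] dark px 0 of 281
```

View pics/w24b.png

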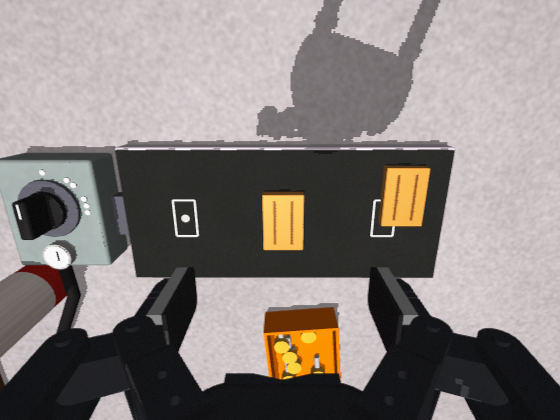

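The picture shows plate A groove side up on the middle pad (284,221). Plate B was knocked aside and now sits at (406,196), off its pad at (383,218). I'll pick B up flat and move it back.

```bash
python3 - <<'E'
from h import *
plan([.5144,-.003,.12],rot(88.8),6.5)
E
```

```text
6.5, -0.72, 3.39, 3.5, -0, 0.1, 0
6.5, -0.73, 3.39, 3.51, -0, 0.1, 0
6.5, -0.74, 3.39, 3.5, -0.1, 0.1, 0.1
6.5, -0.74, 3.39, 3.5, 0, 0.1, -0
```

Request:
move_arm:
  series: [6.5, -0.7, 3.4, 3.5, 0, 0.1, 0, 6.5, -0.7, 3.4, 3.5, 0, 0.1, 0, 6.5, -0.7, 3.4, 3.5, 0, 0.1, 0, 6.5, -0.7, 3.4, 3.5, 0, 0.1, 0, 6.5, 0, 0, 0, 0, 0, 0]

```text
time: 46.68
tool_pos: [0.5086, -0.0008, 0.1152]
tcp_rot: [-0.026, -3.131, 0.001]
wrist_force: [0.1, -0.7, 0.7]
width: 0.76
grip_force: 0.0
```

```bash
python3 - <<'E'
from meas import *
st(); plates("wrist","w25",[[.514,-.003,.044]],110,.044)
plan([.514,-.003,.036],rot(88.8),6.5)
E
```

```text
t 46.67 tcp [ 0.5086 -0.0008  0.1152] x [-1.     0.017  0.011] y [ 0.017  1.    -0.001] z [-0.011 -0.    -1.   ] q [-0.05  0.07  2.07 -0.    1.01 -1.6 ] w 0.76 F [ 0.1 -0.7  0.7] 0.0
wrist [ 5.131e+02 -4.000e-01  7.310e+01  4.840e+01 -1.300e+00] dark px 19 of 7025
6.5, -0.22, -0.04, 4.06, -0, -0.2, 0.1
6.5, -0.2, -0.05, 4.06, -0.1, -0.2, 0.1
```

Request:
move_arm:
  series: [6.5, -0.3, 0, 4, 0, -0.3, 0, 6.5, -0.3, 0, 3, 0, -0.3, 0, 6.5, 0, 0, 1, 0, 0, 0, 6.5, 0, 0, 0, 0, 0, 0]

```text
time: 47.22
tool_pos: [0.5192, -0.0036, 0.0406]
tcp_rot: [0.032, 3.132, -0.002]
wrist_force: [0.1, -0.6, -0.1]
width: 0.762
grip_force: 0.0
```

Request:
move_arm:
  series: [0, 0, 0, 0, 0, 0, 0, 0, 0, 0, 0, 0, 0, 0, 0, 0, 0, 0, 0, 0, 0, 0, 0, 0, 0, 0, 0, 0]

```text
time: 47.72
tool_pos: [0.521, -0.0028, 0.0428]
tcp_rot: [0.031, 3.128, -0.002]
wrist_force: [-1.0, 0.6, 4.7]
width: 0.527
grip_force: 81.8
```

```bash
python3 - <<'E'
from meas import *
s,Rm=st(); setoff([.5144,-.0010,.037],s["tool_pos"],R.from_matrix(Rm)); Rt=rot(88.8)
Rt=R.from_matrix(Rm); s=plan(tcpfor([.5144,-.005,.050],Rt),Rt,0); s=plan(tcpfor([.544,-.0185,.050],Rt),Rt,0,s)
E
```

```text
t 47.73 tcp [ 0.521  -0.0028  0.0428] x [-1.     0.02  -0.013] y [ 0.02   1.    -0.001] z [ 0.013 -0.001 -1.   ] q [-0.05  0.18  2.11 -0.    0.84 -1.6 ] w 0.527 F [-1.   0.6  4.7] 81.8
0, -0.03, -0.4, -1.3, -0, 0, 0
0, -2.98, -1.29, 0.04, -0, 0, 0
```

Request:
move_arm:
  series: [0, 0, 0, -0.6, 0, 0, 0, 0, -1.5, -0.8, 0, 0, 0, 0, 0, -1.5, -0.7, 0, 0, 0, 0, 0, 0, 0, 0, 0, 0, 0]

```text
time: 48.22
tool_pos: [0.5511, -0.0194, 0.0469]
tcp_rot: [0.032, 3.13, -0.003]
wrist_force: [-0.3, 0.1, -4.8]
width: 0.525
grip_force: 82.7
```

```bash
python3 - <<'E'
from meas import *
s,Rm=st(); Rt=R.from_matrix(Rm); plan([.5506,-.0185,.0425],Rt,0)
E
```

```text
t 48.23 tcp [ 0.5511 -0.0194  0.0469] x [-1.     0.02  -0.011] y [ 0.02   1.    -0.002] z [ 0.011 -0.002 -1.   ] q [-0.08  0.22  2.04 -0.    0.86 -1.63] w 0.525 F [-0.3  0.1 -4.8] 82.7
0, 0.06, 0.09, 0.44, 0, 0, 0
```

Request:
move_arm:
  series: [0, 0, 0.1, 0.4, 0, 0, 0, 0, 0, 0, 0, 0, 0, 0, 6.5, 0, 0, 0, 0, 0, 0, 6.5, 0, 0, 0, 0, 0, 0, 6.5, 0, 0, 0, 0, 0, 0]

```text
time: 48.85
tool_pos: [0.5491, -0.0173, 0.0428]
tcp_rot: [0.03, 3.131, -0.002]
wrist_force: [-0.0, -0.5, 0.1]
width: 0.756
grip_force: 0.0
```

Request:
move_arm:
  series: [6.5, 0, 0, -4, 0, 0, 0, 6.5, 0, 0, -5, 0, 0, 0, 6.5, 3, -3, -6, 0, 0, 0, 6.5, 3, -3, -4, 0, 0, 0, 6.5, 0, 0, 0, 0, 0, 0]

```text
time: 49.48
tool_pos: [0.4918, -0.0733, 0.2278]
tcp_rot: [0.034, 3.124, -0.005]
wrist_force: [0.6, -0.6, -0.8]
width: 0.76
grip_force: 0.0
```

```bash
python3 - <<'E'
from meas import *
st(); plates("wrist","w26",[[.543,-.138,.044],[.544,-.018,.044]],65,.044)
plates("top","t26",[[.543,-.138,.044],[.544,-.018,.044]],15,.044,55)
plan([.52,-.402,.20],rot(89),4)
E
```

```text
t 49.48 tcp [ 0.4918 -0.0733  0.2278] x [-1.     0.022 -0.018] y [ 0.022  1.    -0.003] z [ 0.018 -0.004 -1.   ] q [-0.2  -0.08  2.   -0.    1.2  -1.75] w 0.76 F [ 0.6 -0.6 -0.8] 0.0
wrist [ 541.2 -139.    73.5   50.7   -1.1] dark px 15 of 3082
wrist [540.9 -18.6  74.2  49.9  -1.4] dark px 33 of 3104
4, -0.59, -5.49, 0.41, -0, 0.1, -0
4, -0.6, -5.5, 0.41, -0, 0.1, -0.1
4, -0.58, -5.49, 0.4, -0, 0.1, 0
4, -0.59, -5.49, 0.41, -0, 0.1, -0
4, -0.59, -5.5, 0.4, -0.1, 0.1, -0
4, -0.59, -5.49, 0.4, 0, 0.2, -0.1
```

Request:
move_arm:
  series: [5, -0.6, -5.5, 0.4, 0, 0.1, 0, 5, -0.6, -5.5, 0.4, 0, 0.1, 0, 5, -0.6, -5.5, 0.4, 0, 0.1, 0, 5, -0.6, -5.5, 0.4, 0, 0.2, 0, 5, -0.6, -5.5, 0.4, 0, 0.2, 0]

```text
time: 50.2
tool_pos: [0.5155, -0.3476, 0.2008]
tcp_rot: [-0.029, -3.136, -0.002]
wrist_force: [0.4, 0.4, 0.8]
width: 0.587
grip_force: 0.0
```

Request:
move_arm:
  series: [5, -0.6, -5.5, 0.4, 0, 0.1, 0, 5, 0, 0, 3, 0, 0, 0, 5, 0, 0, 0, 0, 0, 0]

```text
time: 50.58
tool_pos: [0.5181, -0.4001, 0.1637]
tcp_rot: [-0.031, -3.129, -0.009]
wrist_force: [0.1, 0.4, -0.9]
width: 0.582
grip_force: 0.0
```

```bash
python3 - <<'E'
from meas import *
st(); plan([.519,-.402,.076],rot(88.8),5)
im,C=shot("wrist","w27"); V=im.max(2)
u,v=proj("wrist",[[.519,-.402,.094]],C)[0].astype(int)
m=(V<45)&roi(im,u-60,v-60,u+60,v+60)
for c in blobs(m,300): print(rect(c,"wrist",C,.094))
E
```

```text
t 50.58 tcp [ 0.5181 -0.4001  0.1637] x [-1.     0.02   0.012] y [0.02  1.    0.006] z [-0.012  0.006 -1.   ] q [-0.69  0.29  1.72 -0.    1.15 -2.24] w 0.582 F [ 0.1  0.4 -0.9] 0.0
5, -0.1, -0.12, 4.38, 0.2, -0.4, 0
5, -0.07, -0.1, 4.39, 0.1, -0.3, 0.1
[ 510.3 -399.9   48.2   35.8   22.8]
```

Request:
move_arm:
  series: [5, -0.1, -0.1, 4.4, 0.2, -0.4, 0, 5, -0.1, -0.1, 4.3, 0.1, -0.3, 0, 5, 0, 0, 0, 0, 0, 0, 0, 0, 0, 0, 0, 0, 0, 0, 0, 0, 0, 0, 0, 0]
  grip_force: 30

```text
time: 51.25
tool_pos: [0.524, -0.4037, 0.0861]
tcp_rot: [0.032, 3.13, -0.008]
wrist_force: [2.2, 23.3, 11.1]
width: 0.172
grip_force: 11.3
```

Request:
move_arm:
  series: [0, 0, 0, 0, 0, 0, 0, 0, 0, 0, 0, 0, 0, 0, 0, 0, 0, 0, 0, 0, 0]

```text
time: 51.62
tool_pos: [0.5241, -0.403, 0.0862]
tcp_rot: [0.031, 3.13, -0.008]
wrist_force: [1.0, 8.5, 5.6]
width: 0.154
grip_force: 30.9
```

Request:
move_arm:
  series: [0, 0, -0.07, 0, 0, 0, 8.6, 0, 0, -0.07, 0, 0, 0, 8.6, 0, 0, -0.07, 0, 0, 0, 8.6, 0, 0, -0.07, 0, 0, 0, 8.6, 0, 0, -0.07, 0, 0, 0, 8.6]

```text
time: 52.25
tool_pos: [0.5221, -0.4074, 0.0861]
tcp_rot: [1.182, 2.898, -0.004]
wrist_force: [-1.9, 5.1, 5.3]
width: 0.159
grip_force: 30.7
```

Request:
move_arm:
  series: [0, 0, -0.07, 0, 0, 0, 8.6, 0, 0, -0.07, 0, 0, 0, 8.6, 0, 0, -0.07, 0, 0, 0, 8.6, 0, 0, -0.07, 0, 0, 0, 8.6, 0, 0, -0.07, 0, 0, 0, 8.6]

```text
time: 52.88
tool_pos: [0.5178, -0.4093, 0.0862]
tcp_rot: [2.163, 2.265, 0.0]
wrist_force: [-4.3, 4.0, 6.2]
width: 0.154
grip_force: 30.9
```

Request:
move_arm:
  series: [0, 0, 0, 0, 0, 0, 1, 0, 0, 0, 0, 0, 0, 0]

```text
time: 53.12
tool_pos: [0.5179, -0.4093, 0.0862]
tcp_rot: [2.175, 2.253, -0.0]
wrist_force: [-5.1, 4.1, 7.4]
width: 0.156
grip_force: 32.2
```

```bash
python3 -c "
from h import *
st()"
```

```text
t 53.12 tcp [ 0.5179 -0.4093  0.0862] x [-0.035  0.999 -0.007] y [0.999 0.035 0.007] z [ 0.007 -0.007 -1.   ] q [-0.71  0.36  1.78 -0.    0.99 -0.74] w 0.156 F [-5.1  4.1  7.4] 32.2
```

Request:
move_arm:
  series: [4, 0, 0, 0, 0, 0, 0, 4, 0, 0, 0, 0, 0, 0, 4, 0, 0, 0, 0, 0, 0, 4, 0, 0, -4, 0, 0, 0, 4, 0, 0, -4, 0, 0, 0]

```text
time: 53.75
tool_pos: [0.517, -0.4087, 0.1627]
tcp_rot: [2.179, 2.252, 0.001]
wrist_force: [-0.6, -1.3, -0.1]
width: 0.467
grip_force: 0.0
```

Request:
move_arm:
  series: [6, -5, -1, -6, 0, 0, 0, 6, -3, -1, -5, 0, 0, 0, 6, 0, 0, -2, 0, 0, 0, 6, 0, 0, 0, 0, 0, 0]

```text
time: 54.25
tool_pos: [0.5016, -0.4787, 0.2825]
tcp_rot: [2.176, 2.248, 0.002]
wrist_force: [0.3, -0.2, -0.1]
width: 0.703
grip_force: 0.0
```

```bash
python3 - <<'E'
from meas import *
st()
im,C=shot("wrist","w30"); V=im.max(2).astype(int)
# white line on bar: sample brightness around the axis at bar-top height
for a in np.radians([0,43,86]):
    w=np.radians(178.8)-a; L=[V[tuple(proj("wrist",[[.517+r*np.cos(w),-.403+r*np.sin(w),.094]],C)[0].round().astype(int)[::-1])] for r in np.arange(.006,.021,.002)]
    print(round(np.degrees(a)),L)
m=(V<48)&roi(im,*(lambda p:(int(p[0])-40,int(p[1])-40,int(p[0])+40,int(p[1])+40))(proj("wrist",[[.517,-.403,.094]],C)[0]))
for c in blobs(m,100): print("dark",rect(c,"wrist",C,.094))
plates("wrist","w31",[[.543,-.138,.044]],50,.044)
i2,C2=shot("top","t31"); h=cv2.cvtColor(i2,cv2.COLOR_RGB2HSV)
for P in ([.543,-.138,.044],[.544,-.018,.044]):
    u,v=proj("top",[P],C2)[0].astype(int)
    for c in blobs((h[...,1]>55)&roi(i2,u-17,v-17,u+17,v+17),60): print("top plate",rect(c,"top",C2,.044))
u,v=proj("top",[[.372,.37,.024]],C2)[0].astype(int)
for c in blobs((h[...,1]<60)&roi(i2,u-22,v-13,u+22,v+13),100): print("stone",rect(c,"top",C2,.024))
E
```

```text
t 54.25 tcp [ 0.5016 -0.4787  0.2825] x [-0.033  0.999 -0.009] y [0.999 0.033 0.01 ] z [ 0.01  -0.008 -1.   ] q [-0.8   0.27  1.52  0.    1.34 -0.83] w 0.703 F [ 0.3 -0.2 -0.1] 0.0
0 [np.int64(20), np.int64(12), np.int64(22), np.int64(36), np.int64(50), np.int64(47), np.int64(47), np.int64(35)]
43 [np.int64(39), np.int64(20), np.int64(12), np.int64(13), np.int64(21), np.int64(23), np.int64(47), np.int64(46)]
86 [np.int64(188), np.int64(188), np.int64(187), np.int64(201), np.int64(201), np.int64(200), np.int64(196), np.int64(22)]
dark [ 515.1 -402.3   39.6   38.3  -42.2]
top plate [ 543.4 -140.9   76.8   55.3   -0.9]
top plate [ 5.449e+02 -1.680e+01  7.670e+01  5.510e+01 -5.000e-01]
stone [374.1 382.1 135.7  85.2  89.3]
```

```bash
python3 -c "
from h import *
im,C=load('w4'); print(ray('wrist',[(257,127),(312,127),(311,258),(259,258)],.024,C).mean(0), ray('wrist',[(221,108),(345,108),(337,272),(231,272)],.004,C).mean(0))
print(finish_job())"
```

```text
[0.37641824 0.37215546 0.024     ] [0.37409789 0.36666138 0.004     ]
the job is handed in; nothing more can be done
None
```

The job is handed in at about 54 s of 208 s, verdict not shown: both plates present lie plug face down, centred within about 3 mm and squared on their own pads, the oilstone lies flat about 6 mm from the mat's centre, and the selector is at three dots (hold).

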